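# Scan the chamber's barcode, then hold its optical flap at the balance point

### The job

Pick up the handheld reader and hold it upright and still, its window about 5 cm above the middle of the barcode tag on the black measuring chamber, for a good second, then stand it back upright in the middle of its grey stand and let go. Then take the chamber's hinged flap by its wire handle and swing it up until it stands straight up at its balance point, never letting it go over to the far side, and finish while still gripping the handle and holding the flap still there. Leave the other things on the bench where they are.

Things in the scene. Friction and masses are not known exactly. Their poses are not given: they have to be found in the camera images.
- reader_center (a point): the handheld reader: an upright grey round body 120 mm tall that starts standing on its stand; foot 50 mm across up to 30 mm above its underside, narrowing to a round grip 33 mm across from 45 to 105 mm above the underside, then a cap 40 mm across at the top; about 0.2 kg. This point is on its axis, half-way up (60 mm above the underside); z runs along its axis, up
- reader_window (a point): the reader's window: centre of its underside; it looks straight down along the reader's axis (-z)
- barcode_center (a point): centre of the top face of the barcode tag: a white tag 46 by 36 mm, 4 mm thick, with black bars, fixed flat on the chamber's deck, 95 mm to the left or right of the flap's middle (a like tag with a round spirit level is on the other side). z up, axes as the chamber's
- dock_top (a point): centre of the top face of the reader's stand: a fixed grey plate 90 by 90 mm, 14 mm thick, on the table; z up
- chamber: the fixed black measuring chamber, 220 mm (its x) by 270 mm (its y), deck 70 mm above the table; origin at the centre of its underside, its front (-x) faces roughly towards the robot
- flap_hinge (a point): middle of the flap's hinge axis, fixed on the chamber, 85 mm above the table, 70 mm behind the chamber's middle; the hinge axis runs along this point's y axis (level), x points to the back, away from the robot
- handle (a point): the flap's wire handle, one rigid piece with the flap: a U of steel wire, 10 mm thick, whose cross bar is 84 mm long and parallel to the hinge, 155 mm from the hinge axis; 45 mm of clear gap between cross bar and leaf for a finger. This point is the middle of the cross bar; it moves with the flap. The flap's leaf is a 90 mm wide, 6 mm thick aluminium plate that ends 105 mm from the hinge; flap and handle together weigh about 0.34 kg
- flap (a joint): angle of the flap about its hinge, rad. 0: at rest, leaning on its stops towards the robot, leaf and handle 0.30 rad above level. It grows as the flap swings up. 1.271: straight up, handle right above the hinge, the balance point; below it the flap falls back to the front, above it over to the far side (stop at 2.2). The hinge turns almost freely
- beaker: bystander: white open beaker 84 mm across, 95 mm tall; origin under its centre
- bottle: bystander: green bottle 64 mm across, 190 mm tall; origin under its centre
- jar: bystander: clear jar with white cap, 56 mm across, 75 mm tall; origin under its centre
- mouse: bystander: grey computer mouse 105 by 60 by 32 mm; origin under its centre
- puck: bystander: brass calibration weight 44 mm across, 30 mm tall; origin under its centre
Things that resemble listed ones, but are neither listed nor needed, are in the scene too. What is shaped like the part that bears reader_center but green is not meant.

How it is judged:
By the outcome, as a careful person would: the job done as asked, in the order asked, and still so for the second after the job is handed in, while the arm keeps its last pose, push and grip.
It also fails if it takes over 64 s, if anything falls off the work surface, if the arm or the gripper's body presses on something with over 40 N, if the wrist force passes 120 N, or if a joint passes its speed limit or range.

### The arm

A 6-joint arm with a two-finger parallel gripper is mounted at the origin on the work surface. World frame = base frame: x ahead of the robot, y to its left, z up, the work surface at z = 0. Lengths are in m, angles in rad, forces in N, time in s.
With the tool pointing down it reaches from about 0.375 to 0.975 m from the base axis. Payload 3.8 kg.
Tool frame: the origin (TCP) lies between the finger pads; the fingertips stand 8 mm ahead of it and the grasp point (between the pads) lies 11 mm behind it (env.tips_ahead is the z of the fingertips in the tool frame, in m); z points along the fingers, y is the direction in which the jaws open and shut (so a half turn about z gives the same grasp; the last joint's range is limited). The gripper opens to 88 mm and grips with 3 to 60 N. Pads are 18 mm wide; open, the fingers measure 123 mm over their backs; the gripper's body (75 mm by 187 mm) begins 45 mm behind the grasp point.
Start: joints at [1.274, 0.264, 1.604, -0, 1.274, -0.037], TCP at [0.173, 0.652, 0.223] pointing down, gripper open.
Joint ranges: [-2.63, 2.63], [-0.94, 2.18], [0.31, 2.57], [-1.31, 4.45], [0, 2.66], [-2.55, 2.55]. Speed limits (rad/s): [2.57, 2.57, 3.14, 3.14, 3.14, 3.14].

### API

Orientations are given as a 3x3 rotation matrix whose columns are the frame's x, y, z axes.
In Python, from plant import env, grab_frame, camera_params gives the robot as it stands.
- The arm moves only by the tool move_arm, never from a script. Its argument "series" is a list of rows, each an object of numbers: "hand": the opening, from -1 (shut) to 1 (fully open); "x", "y", "z": the shift along the tool's x, y, z in mm; "spin": the turn about the tool's z in rad. In form: [{"hand": .., "x": .., "y": .., "z": .., "spin": ..}, ...]. A call has 1 to 5 rows; each row shifts and turns the commanded pose from where the row before left it, along the tool's axes as they then stand; what a row does not reach is not made up. A row lasts 1/12 s, in which the tool goes at most 41.7 mm and 7.16 degrees, less where a joint would pass 70% of its speed; a pose out of reach is approached as far as the arm can. A call with a gripper value outside its range is refused whole. The fingers move at their own pace and stop on an object; "newtons" is the grip in N (left out, the last holds). Time passes only in rows, so rows that do not move let the fingers close. It gives the time, the measured TCP pose, the force and the opening at its end, in the units of the state.
- env.observe(): the state, without advancing time (a new reading comes with each control period).
- grab_frame(name): name is "side" or "top"; returns the picture (420x560x3 uint8, red, green, blue); there is no depth.
- camera_params(name): a dict with "fx", "fy", "cx", "cy" (pixels), "origin" and "rotation" of the camera in the world. Camera axes: x right, y up, looking along -z (the intrinsics and any distortion apply to the point x, -y, -z); pixel columns grow to the right and rows downward; lengths in m; the calibration is good to about 2 mm. A picture is of the moment at which its call begins. camera_params takes no time and is no camera call.
- env.sign_off(): hands the job in, once; it reports no verdict.
The state is a dict: "time_s": time; "qpos": joint angles; "joint_velocities": joint speeds; "tau": joint torques, N m; "eef_pos": TCP position; "eef_rot": TCP orientation; "contact_force": force on the tool from outside, world axes, zero at the start; "moment": the same for the moment, N m; "width": finger opening in m.
Only numpy, scipy, OpenCV 4.12 (cv2) and the standard library are available. Lean on these libraries where they do the work, as an engineer would, in place of code of your own. Each camera call takes 0.05 s, during which the arm holds its last target. There are 200 camera calls.

## Working session

There is one attempt and no reset: what is moved stays moved. The work goes in short steps, Python scripts to look and compute and a tool call to move; the robot and the scene stay as the last step left them, time stands still between calls to the robot, and variables do not carry over. Pictures are saved under pics/ and viewed, about 8 in all and at most 12, crops included, and the job is handed in when it is done.

Besides the shell and the picture viewer there is one more tool, called after "Emit:" as name(argument=value, ...) on one line, values as JSON. move_arm: Moves the arm, as the interface text tells. Its arguments: {"type":"object","properties":{"series":{"type":"array"},"newtons":{"type":"number"}},"required":["series"]}

```bash
ls; mkdir -p pics; python3 - <<'E'
from plant import env, grab_frame, camera_params
import cv2
print(env.observe(), env.tips_ahead)
for n in("side","top"):
    cv2.imwrite(f"pics/{n}0.png",grab_frame(n)[:,:,::-1]); print(n,camera_params(n))
E
```

```text
pics
{'time_s': 0.0, 'qpos': array([ 1.27411679e+00,  2.64770354e-01,  1.60532359e+00, -1.57487110e-05,
        1.27371581e+00, -3.69163037e-02]), 'joint_velocities': array([ 0.00082217,  0.000731  ,  0.00038957,  0.00081305, -0.0013528 ,
       -0.00035804]), 'tau': array([ 1.35980510e-03, -5.02126515e+01, -3.56871128e+01,  7.29359267e-02,
        2.97333137e-02, -2.14255565e-04]), 'eef_pos': array([0.17317892, 0.65165084, 0.22130368]), 'eef_rot': array([[-9.66451986e-01,  2.56846564e-01, -6.33761320e-04],
       [ 2.56847338e-01,  9.66449653e-01, -2.12464613e-03],
       [ 6.67903482e-05, -2.21614838e-03, -9.99997542e-01]]), 'contact_force': array([-0.35873413,  0.70848777,  0.43136831]), 'moment': array([-0.01830878, -0.05405151, -0.02309337]), 'width': 0.08787170872002735} 0.008
side {'fx': 386.10007015402385, 'fy': 386.10007015402385, 'cx': 281.5158834744615, 'cy': 211.69043627400944, 'origin': array([ 0.03251099, -0.66003021,  0.88890331]), 'rotation': array([[ 0.78571838,  0.43998751, -0.43480756],
       [-0.61856927,  0.55394089, -0.55724461],
       [-0.00432298,  0.70679593,  0.70740429]])}
top {'fx': 503.65016534546913, 'fy': 503.65016534546913, 'cx': 278.23512218576286, 'cy': 211.20318947736183, 'origin': array([ 0.45272831, -0.05006324,  1.29470942]), 'rotation': array([[-0.02873705,  0.99771235, -0.06119028],
       [-0.99943535, -0.02974512, -0.0156275 ],
       [-0.01741187,  0.06070664,  0.99800377]])}
```

View pics/side0.png

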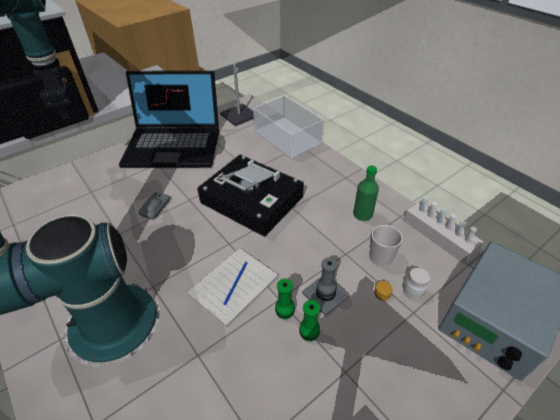

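View pics/top0.png

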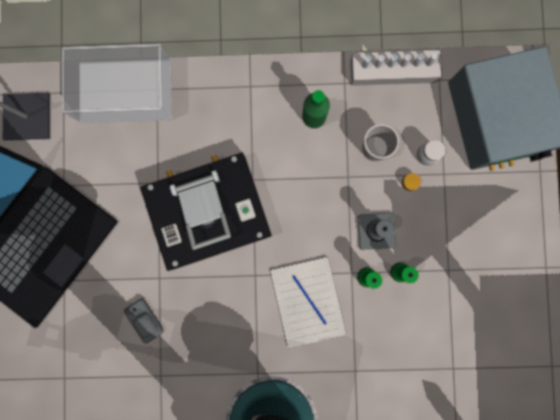

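Side view: the grey reader stands on its stand at (328,278), with green lookalikes at (286,298) and (310,320). Top view: reader (378,230), green lookalikes (370,279) and (405,273), barcode tag (171,235), spirit-level tag (245,210), hinge near (195,183), handle bar near (211,243). I choose the grey one on the stand, and will check it in a close crop.

```bash
cat > h.py <<'E'
import numpy as np, cv2
from plant import env, grab_frame, camera_params
def ray(n,u,v):
    c=camera_params(n); d=c["rotation"]@np.array([(u-c["cx"])/c["fx"],-(v-c["cy"])/c["fy"],-1]); return c["origin"],d
def onz(n,u,v,z):
    o,d=ray(n,u,v); return o+d*(z-o[2])/d[2]
def pix(n,p):
    c=camera_params(n); q=c["rotation"].T@(np.array(p)-c["origin"]); return np.array([c["cx"]-c["fx"]*q[0]/q[2],c["cy"]+c["fy"]*q[1]/q[2]])
def two(a,b):
    (o1,d1),(o2,d2)=ray("top",*a),ray("side",*b)
    t=np.linalg.lstsq(np.c_[d1,-d2],o2-o1,rcond=None)[0]
    p,q=o1+d1*t[0],o2+d2*t[1]; return (p+q)/2,np.linalg.norm(p-q)
E
python3 - <<'E'
from h import *
T=cv2.imread("pics/top0.png");S=cv2.imread("pics/side0.png")
f=lambda I,x,y,w,h,k:cv2.resize(I[y:y+h,x:x+w],None,fx=k,fy=k,interpolation=cv2.INTER_CUBIC)
a=f(T,135,145,140,130,4);   # 560x520
cv2.imwrite("pics/c1.png",a)
b=f(T,340,200,75,60,5.3333); c=f(S,300,245,50,75,5.3333)
m=np.zeros((600,800,3),np.uint8); m[:b.shape[0],:b.shape[1]]=b; m[:c.shape[0],420:420+c.shape[1]]=c
cv2.imwrite("pics/c2.png",m)
# side handle
# white tags
for n,I,z in(("top",T,.074),("side",S,.074)):
    g=I.astype(int); w=((g.min(2)>150)&(np.ptp(g,axis=2)<40)).astype(np.uint8)
    k,l,s,ce=cv2.connectedComponentsWithStats(w)
    x0,x1,y0,y1=(135,275,145,275) if n=="top" else (195,305,150,235)
    for i in range(1,k):
        if s[i,4]>8 and s[i,4]<900 and x0<ce[i,0]<x1 and y0<ce[i,1]<y1: print(n,s[i],ce[i].round(1),onz(n,*ce[i],z).round(4))
E
```

```text
top [213 172   5   9  32] [214.8 175.8] [0.6188 0.1217 0.074 ]
top [171 186   5   9  33] [173.2 189.8] [0.5877 0.2243 0.074 ]
top [237 200  17  20 191] [245.2 209.7] [0.5335 0.0491 0.074 ]
top [175 226   5  16  20] [177.1 234. ] [0.4793 0.2164 0.074 ]
top [257 238  28  36 519] [266.1 254.5] [0.4238 0.0013 0.074 ]
side [246 147  20  15 158] [256.6 154.2] [0.6411 0.2602 0.074 ]
side [214 152  17  18  60] [220.  159.8] [0.5236 0.3125 0.074 ]
side [248 160   5   5   9] [249.9 161.8] [0.5981 0.2394 0.074 ]
side [273 171   6   5  14] [275.8 172.9] [0.6312 0.1368 0.074 ]
side [235 172  18  10  33] [243.3 177.2] [0.5342 0.1853 0.074 ]
side [261 195  16  12  79] [268.3 200.6] [0.5313 0.0449 0.074 ]
side [195 198   4   5   9] [196.8 200. ] [0.3605 0.1843 0.074 ]
side [203 207  28  26 255] [217.6 220. ] [0.3659 0.0711 0.074 ]
side [283 218  33  32 473] [297.9 232.8] [ 0.5173 -0.1133  0.074 ]
```

View pics/c1.png

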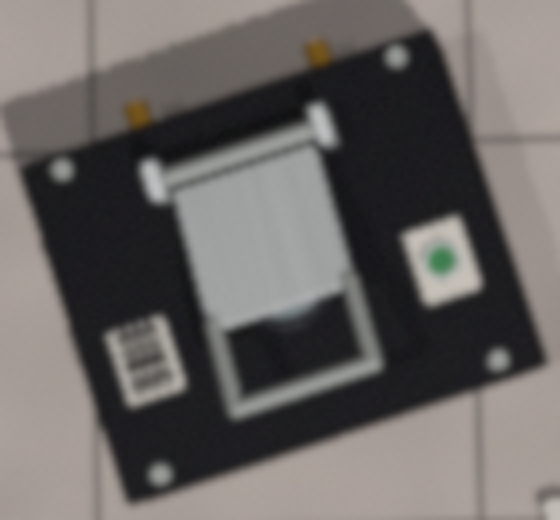

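View pics/c2.png

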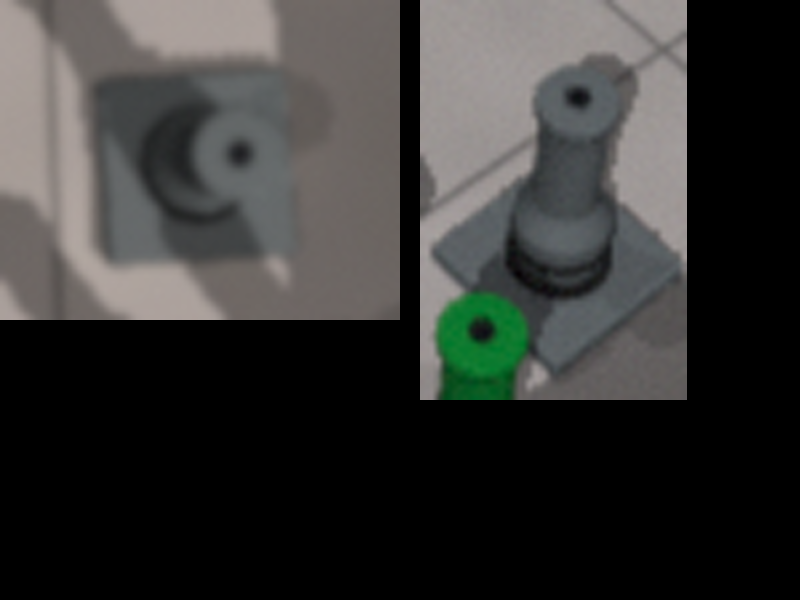

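The crops confirm the choice: grey reader with its cap hole at top px (384,228) and side px (329,263), and the barcode tag centred at top px (171.5,235). Handle bar middle is near (211,242).

```bash
python3 - <<'E'
from h import *
P=lambda x,y,ox,oy,k:(ox+(x+.5)/k-.5,oy+(y+.5)/k-.5)
A=lambda x,y,z:onz("top",*P(x,y,135,145,4),z)
B=lambda x,y,z:onz("top",*P(x,y,340,200,5.3333),z)
pr=lambda s,p:print(s,np.round(p,4))
bar=np.mean([A(*c,.074) for c in((107,334),(163,315),(187,386),(131,408))],0)
lev=np.mean([A(*c,.074) for c in((402,234),(460,214),(484,289),(425,307))],0)
pr("bar",bar);pr("lev",lev)
y=(bar-lev);print("dist",np.linalg.norm(y)); y/=np.linalg.norm(y); pr("yaw y",np.arctan2(-y[0],y[1]))
sc=[A(*c,.072) for c in((62,170),(397,57),(499,360),(160,474))]; pr("screws ctr",np.mean(sc,0)); print([np.linalg.norm(sc[i]-sc[i-1]).round(4) for i in range(4)])
co=[A(*c,.07) for c in((22,168),(435,32),(547,362),(130,502))]; pr("deck ctr",np.mean(co,0)); print([np.linalg.norm(co[i]-co[i-1]).round(4) for i in range(4)]); d=co[0]-co[1]; d2=co[3]-co[2]; print("yaw",np.arctan2(-d[0],d[1]),np.arctan2(-d2[0],d2[1]))
pr("hinge br",[A(154,180,.09),A(322,125,.09),A(238,152,.09)])
pr("handle",[A(233,417,.131),A(382,368,.131),A(305,386,.131)])
pr("cap top",B(239,153,.134)); pr("cap side",onz("side",*P(157,97,300,245,5.3333),.134)); print(two(P(239,153,340,200,5.3333),P(157,97,300,245,5.3333)))
st=[B(*c,.014) for c in((107,78),(283,74),(295,255),(113,258))]; pr("stand",st); pr("c",np.mean(st,0))
print([np.linalg.norm(st[i]-st[i-1]).round(4) for i in range(4)])
T=cv2.imread("pics/top0.png").astype(int)
S=lambda x,y,z:onz("side",*P(x,y,300,245,5.3333),z)
pr("side stand L,R",[S(12,253,.014),S(260,263,.014),(S(12,253,.014)+S(260,263,.014))/2])
E
```

```text
bar [0.4779 0.2304 0.074 ]
lev [0.5332 0.049  0.074 ]
dist 0.1896291542046814
yaw y 0.2962
screws ctr [0.5342 0.149  0.072 ]
[np.float64(0.1957), np.float64(0.2166), np.float64(0.196), np.float64(0.2169)]
deck ctr [0.5339 0.1469 0.07  ]
[np.float64(0.2154), np.float64(0.2669), np.float64(0.2139), np.float64(0.267)]
yaw 0.28924487967278745 0.29460715191781606
hinge br [[0.5863 0.2207 0.09  ]
 [0.6165 0.1185 0.09  ]
 [0.6017 0.1696 0.09  ]]
handle [[0.4428 0.1679 0.131 ]
 [0.4685 0.081  0.131 ]
 [0.4594 0.1259 0.131 ]]
cap top [ 0.4774 -0.2745  0.134 ]
cap side [ 0.4783 -0.2759  0.134 ]
(array([ 0.47800055, -0.27511522,  0.1333352 ]), np.float64(0.0016204108449951204))
stand [[ 0.5174 -0.2365  0.014 ]
 [ 0.5168 -0.3201  0.014 ]
 [ 0.4309 -0.3221  0.014 ]
 [ 0.4319 -0.2361  0.014 ]]
c [ 0.4743 -0.2787  0.014 ]
[np.float64(0.0855), np.float64(0.0835), np.float64(0.086), np.float64(0.086)]
side stand L,R [[ 0.4262 -0.2409  0.014 ]
 [ 0.5187 -0.3215  0.014 ]
 [ 0.4724 -0.2812  0.014 ]]
```

Emit:
move_arm(series=[{"hand":0.5,"z":-6,"spin":0.113},{"hand":0.5,"z":-6,"spin":0.113},{"hand":0.5,"z":-6,"spin":0.113},{"hand":0.5,"z":-6,"spin":0.113},{"hand":0.5,"spin":0.113}])

```text
validation failed for argument at $.se...
```

Emit:
move_arm(series=[{"hand":0.5,"spin":0.113},{"hand":0.5,"spin":0.113},{"hand":0.5,"spin":0.113},{"hand":0.5,"spin":0.114},{"hand":0.5}])

```text
validation failed for argument at $.se...
```

```bash
cat >> h.py <<'E'
PTS=dict(reader=(.478,-.275),bar=(.4779,.2304),dock=(.4735,-.280),handle=(.4594,.1257),hinge=(.601,.1685))
def rel():
    s=env.observe(); print("t",s["time_s"],"tcp",s["eef_pos"].round(4),"w",round(s["width"],4),"F",s["contact_force"].round(1),"q",s["qpos"].round(2)); R=s["eef_rot"]; print("yaw_y",np.arctan2(R[1,1],R[0,1]).round(4),"zt",R[:,2].round(4))
    for k,p in PTS.items():
        d=R.T@(np.r_[p,s["eef_pos"][2]]-s["eef_pos"]); print(k,(d[:2]*1e3).round(1))
E
python3 -c "
from h import *
rel(); print([onz('top',*p,.12).round(3) for p in((373,281),(409,275))])"
```

```text
t 0.1 tcp [0.1732 0.6517 0.2214] w 0.088 F [-0.8  0.4 -0.2] q [ 1.27  0.26  1.61  0.    1.27 -0.04]
yaw_y 1.311 zt [-6.0e-04 -1.9e-03 -1.0e+00]
reader [-532.6 -817.3]
bar [-402.7 -328.9]
dock [-529.6 -823.3]
handle [-411.7 -434.8]
hinge [-537.6 -357.1]
[array([ 0.357, -0.246,  0.12 ]), array([ 0.368, -0.329,  0.12 ])]
```

Emit:
move_arm(series=[{"hand":0.5,"x":0,"y":0,"z":-6,"spin":0.113},{"hand":0.5,"x":0,"y":0,"z":-6,"spin":0.113},{"hand":0.5,"x":0,"y":0,"z":-6,"spin":0.113},{"hand":0.5,"x":0,"y":0,"z":-6,"spin":0.113},{"hand":0.5,"x":0,"y":0,"z":0,"spin":0.113}])

```text
time_s: 0.52
eef_pos: [0.1735, 0.6527, 0.2475]
eef_rot: [[-0.675, 0.738, 0.0], [0.738, 0.675, 0.001], [0.001, 0.001, -1.0]]
contact_force: [-0.3, 0.9, 0.1]
width: 0.0661
```

Emit:
move_arm(series=[{"hand":0.5,"x":0,"y":0,"z":0,"spin":0.113},{"hand":0.5,"x":0,"y":0,"z":0,"spin":0.113},{"hand":0.5,"x":0,"y":0,"z":0,"spin":0.113},{"hand":0.5,"x":0,"y":0,"z":0,"spin":0.114},{"hand":0.5,"x":0,"y":0,"z":0,"spin":0}])

```text
time_s: 0.93
eef_pos: [0.1733, 0.652, 0.2459]
eef_rot: [[-0.286, 0.958, -0.0], [0.958, 0.286, -0.001], [-0.001, -0.001, -1.0]]
contact_force: [-0.7, 0.5, -0.3]
width: 0.0664
```

```bash
python3 -c "
from h import *
rel()"
```

```text
t 0.9333 tcp [0.1733 0.652  0.2459] w 0.0664 F [-0.7  0.5 -0.3] q [ 1.27  0.25  1.58 -0.    1.31  0.98]
yaw_y 0.2901 zt [-3.0e-04 -1.2e-03 -1.0e+00]
reader [-975.4   26.8]
bar [-491.1  171.2]
dock [-978.9   21. ]
handle [-586.1  123.6]
hinge [-585.6  271.5]
```

Emit:
move_arm(series=[{"hand":0.5,"x":-20,"y":10,"z":0,"spin":0},{"hand":0.5,"x":-35,"y":15,"z":0,"spin":0},{"hand":0.5,"x":-35,"y":15,"z":0,"spin":0},{"hand":0.5,"x":-35,"y":15,"z":0,"spin":0},{"hand":0.5,"x":-35,"y":15,"z":0,"spin":0}])

```text
time_s: 1.35
eef_pos: [0.2871, 0.5179, 0.2461]
eef_rot: [[-0.293, 0.956, -0.0], [0.956, 0.293, -0.001], [-0.001, -0.0, -1.0]]
contact_force: [0.7, 0.1, 0.2]
width: 0.0656
```

Emit:
move_arm(series=[{"hand":0.5,"x":-35,"y":15,"z":0,"spin":0},{"hand":0.5,"x":-35,"y":15,"z":0,"spin":0},{"hand":0.5,"x":-35,"y":15,"z":0,"spin":0},{"hand":0.5,"x":-35,"y":15,"z":0,"spin":0},{"hand":0.5,"x":-35,"y":15,"z":0,"spin":0}])

```text
time_s: 1.77
eef_pos: [0.4097, 0.3718, 0.2465]
eef_rot: [[-0.293, 0.956, -0.0], [0.956, 0.293, -0.0], [-0.0, -0.0, -1.0]]
contact_force: [-0.2, 0.8, 0.2]
width: 0.066
```

Emit:
move_arm(series=[{"hand":0.5,"x":-35,"y":0,"z":0,"spin":0},{"hand":0.5,"x":-35,"y":0,"z":0,"spin":0},{"hand":0.5,"x":-35,"y":0,"z":0,"spin":0},{"hand":0.5,"x":-35,"y":0,"z":0,"spin":0},{"hand":0.5,"x":-35,"y":-10,"z":0,"spin":0}])

```text
time_s: 2.18
eef_pos: [0.451, 0.2015, 0.2464]
eef_rot: [[-0.292, 0.956, 0.001], [0.956, 0.292, -0.0], [-0.0, 0.001, -1.0]]
contact_force: [0.4, -0.2, -0.5]
width: 0.0658
```

Emit:
move_arm(series=[{"hand":0.5,"x":-35,"y":-10,"z":0,"spin":0},{"hand":0.5,"x":-35,"y":-10,"z":0,"spin":0},{"hand":0.5,"x":-35,"y":-10,"z":0,"spin":0},{"hand":0.5,"x":-35,"y":-10,"z":0,"spin":0},{"hand":0.5,"x":-35,"y":-10,"z":0,"spin":0}])

```text
time_s: 2.6
eef_pos: [0.4521, 0.0194, 0.2465]
eef_rot: [[-0.293, 0.956, 0.0], [0.956, 0.293, -0.0], [-0.0, 0.0, -1.0]]
contact_force: [-0.2, 0.3, -0.5]
width: 0.0662
```

Emit:
move_arm(series=[{"hand":0.5,"x":-35,"y":-10,"z":0,"spin":0},{"hand":0.5,"x":-35,"y":-10,"z":0,"spin":0},{"hand":0.5,"x":-35,"y":-10,"z":0,"spin":0},{"hand":0.5,"x":-35,"y":-10,"z":0,"spin":0},{"hand":0.5,"x":-35,"y":-10,"z":0,"spin":0}])

```text
time_s: 3.02
eef_pos: [0.4547, -0.1626, 0.2465]
eef_rot: [[-0.292, 0.956, 0.0], [0.956, 0.292, 0.0], [0.0, 0.0, -1.0]]
contact_force: [0.2, 0.2, 0.5]
width: 0.0661
```

```bash
python3 -c "
from h import *
rel()"
```

```text
t 3.0167 tcp [ 0.4547 -0.1626  0.2465] w 0.0661 F [0.2 0.2 0.5] q [-0.4  -0.12  1.97  0.    1.29 -0.69]
yaw_y 0.2964 zt [ 1.e-04  1.e-04 -1.e+00]
reader [-114.3  -10.5]
bar [369.1 137. ]
dock [-117.7  -16.3]
handle [274.4  88.7]
hinge [274.  236.6]
```

Emit:
move_arm(series=[{"hand":0.5,"x":-35,"y":-5,"z":0,"spin":0},{"hand":0.5,"x":-35,"y":-5,"z":0,"spin":0},{"hand":0.5,"x":-30,"y":0,"z":0,"spin":0},{"hand":0.5,"x":-15,"y":0,"z":0,"spin":0},{"hand":0.5,"x":0,"y":0,"z":30,"spin":0}])

```text
time_s: 3.43
eef_pos: [0.4831, -0.279, 0.2224]
eef_rot: [[-0.289, 0.957, 0.01], [0.957, 0.289, -0.007], [-0.01, 0.008, -1.0]]
contact_force: [1.4, -0.9, 0.8]
width: 0.066
```

Emit:
move_arm(series=[{"hand":0.5,"x":0,"y":0,"z":30,"spin":0},{"hand":0.5,"x":0,"y":0,"z":20,"spin":0},{"hand":0.5,"x":0,"y":0,"z":15,"spin":0},{"hand":0.5,"x":0,"y":0,"z":5,"spin":0},{"hand":0.5,"x":0,"y":0,"z":0,"spin":0}])

```text
time_s: 3.85
eef_pos: [0.4777, -0.2725, 0.1447]
eef_rot: [[-0.291, 0.957, -0.003], [0.957, 0.291, 0.002], [0.003, -0.003, -1.0]]
contact_force: [-0.9, -0.1, 0.0]
width: 0.0659
```

```bash
python3 - <<'E'
from h import *
rel()
S=grab_frame("side");T=grab_frame("top")
f=lambda I,x,y,w,h,k:cv2.resize(I[y:y+h,x:x+w],None,fx=k,fy=k,interpolation=cv2.INTER_CUBIC)
cv2.imwrite("pics/g1.png",np.hstack([f(S,280,170,100,140,4),f(T,340,180,100,140,4)])[:,:,::-1])
E
```

```text
t 3.85 tcp [ 0.4777 -0.2725  0.1447] w 0.0659 F [-0.9 -0.1  0. ] q [-0.56  0.09  1.95  0.    1.1  -0.86]
yaw_y 0.2949 zt [-0.0034  0.0024 -1.    ]
reader [-2.4 -0.5]
bar [481.2 146.4]
dock [-5.9 -6.2]
handle [386.4  98.2]
hinge [386.2 246.1]
```

View pics/g1.png

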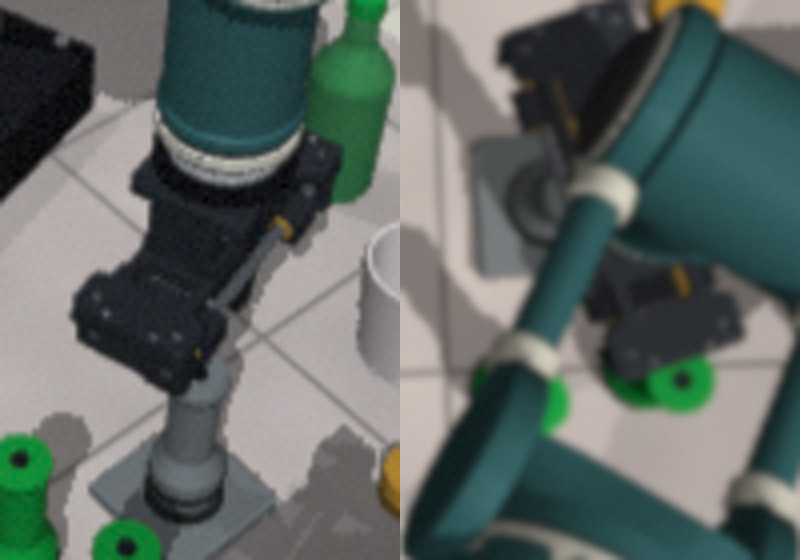

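The gripper sits right over the reader (cap at about px (338,262) in the side view), with its jaws clear of the green lookalikes. Descending.

Emit:
move_arm(series=[{"hand":0.5,"x":-1,"y":0,"z":12,"spin":0},{"hand":0.5,"x":-1,"y":0,"z":15,"spin":0},{"hand":0.5,"x":0,"y":0,"z":15,"spin":0},{"hand":0.5,"x":0,"y":0,"z":10,"spin":0},{"hand":0.5,"x":0,"y":0,"z":6,"spin":0}])

```text
time_s: 4.37
eef_pos: [0.4792, -0.2755, 0.0876]
eef_rot: [[-0.289, 0.957, -0.001], [0.957, 0.289, 0.0], [0.001, -0.001, -1.0]]
contact_force: [-0.6, 0.1, 0.2]
width: 0.0663
```

Emit:
move_arm(series=[{"hand":0.1,"x":0,"y":0,"z":0,"spin":0},{"hand":-0.1,"x":0,"y":0,"z":0,"spin":0},{"hand":-0.2,"x":0,"y":0,"z":0,"spin":0},{"hand":-0.3,"x":0,"y":0,"z":0,"spin":0},{"hand":-0.6,"x":0,"y":0,"z":0,"spin":0}], newtons=15)

```text
time_s: 4.78
eef_pos: [0.4801, -0.2763, 0.0897]
eef_rot: [[-0.289, 0.957, 0.001], [0.957, 0.289, -0.001], [-0.001, 0.001, -1.0]]
contact_force: [-0.4, -0.2, 2.4]
width: 0.0368
```

Emit:
move_arm(series=[{"hand":-1,"x":0,"y":0,"z":0,"spin":0},{"hand":-1,"x":0,"y":0,"z":0,"spin":0},{"hand":-1,"x":0,"y":0,"z":0,"spin":0},{"hand":-1,"x":0,"y":0,"z":0,"spin":0},{"hand":-1,"x":0,"y":0,"z":0,"spin":0}], newtons=25)

```text
time_s: 5.2
eef_pos: [0.4801, -0.2763, 0.0896]
eef_rot: [[-0.289, 0.957, 0.001], [0.957, 0.289, -0.001], [-0.001, 0.001, -1.0]]
contact_force: [-1.6, -0.4, 6.0]
width: 0.0364
```

```bash
python3 - <<'E'
from h import *
rel()
E
```

```text
t 5.2 tcp [ 0.4801 -0.2763  0.0896] w 0.0364 F [-1.6 -0.4  6. ] q [-0.57  0.16  1.99 -0.    0.99 -0.86]
yaw_y 0.293 zt [ 0.0012 -0.0011 -1.    ]
reader [ 1.9 -1.6]
bar [485.7 144.3]
dock [-1.6 -7.4]
handle [390.9  96.3]
hinge [390.9 244.3]
```

Width reads 36.4 mm, where 33 was expected, with 6 N upward, so I take a look.

```bash
python3 - <<'E'
from h import *
S=grab_frame("side")
f=lambda I,x,y,w,h,k:cv2.resize(I[y:y+h,x:x+w],None,fx=k,fy=k,interpolation=cv2.INTER_CUBIC)
cv2.imwrite("pics/g2.png",f(S,280,210,100,100,6)[:,:,::-1])
s=env.observe();print(s["contact_force"],s["moment"],s["eef_pos"])
E
```

```text
[-1.71298358 -0.25522718  5.87696387] [-0.0631535   0.23352042  0.04145537] [ 0.48008248 -0.27633192  0.08959046]
```

View pics/g2.png

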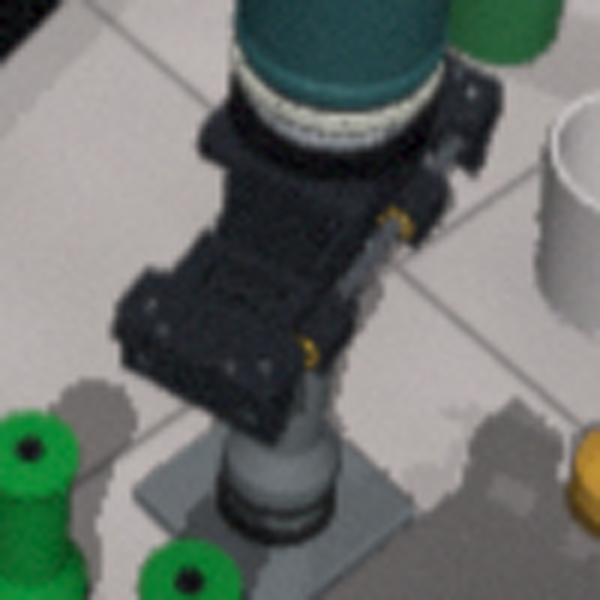

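Emit:
move_arm(series=[{"hand":0.2,"x":0,"y":0,"z":0,"spin":0},{"hand":0.2,"x":0,"y":0,"z":0,"spin":0},{"hand":0.2,"x":0,"y":0,"z":0,"spin":0}])

```text
time_s: 5.5
eef_pos: [0.4792, -0.2755, 0.0881]
eef_rot: [[-0.289, 0.957, -0.001], [0.957, 0.289, 0.001], [0.001, -0.0, -1.0]]
contact_force: [-0.2, 0.2, -0.1]
width: 0.0524
```

Emit:
move_arm(series=[{"hand":0.2,"x":2,"y":-1.5,"z":3,"spin":0},{"hand":0.2,"x":0,"y":0,"z":3,"spin":0},{"hand":0.2,"x":0,"y":0,"z":0,"spin":0},{"hand":-0.1,"x":0,"y":0,"z":0,"spin":0},{"hand":-0.2,"x":0,"y":0,"z":0,"spin":0}], newtons=15)

```text
time_s: 5.92
eef_pos: [0.4774, -0.2742, 0.0824]
eef_rot: [[-0.289, 0.957, -0.0], [0.957, 0.289, 0.0], [0.0, -0.0, -1.0]]
contact_force: [-0.3, 0.5, 0.2]
width: 0.0414
```

Emit:
move_arm(series=[{"hand":-0.3,"x":0,"y":0,"z":0,"spin":0},{"hand":-0.6,"x":0,"y":0,"z":0,"spin":0},{"hand":-0.6,"x":0,"y":0,"z":0,"spin":0},{"hand":-0.6,"x":0,"y":0,"z":0,"spin":0}])

```text
time_s: 6.25
eef_pos: [0.4774, -0.2743, 0.0826]
eef_rot: [[-0.289, 0.957, -0.0], [0.957, 0.289, 0.0], [0.0, -0.0, -1.0]]
contact_force: [0.4, 0.1, -0.3]
width: 0.0358
```

Emit:
move_arm(series=[{"hand":-1,"x":0,"y":0,"z":0,"spin":0},{"hand":-1,"x":0,"y":0,"z":0,"spin":0},{"hand":-1,"x":0,"y":0,"z":0,"spin":0}], newtons=25)

```text
time_s: 6.5
eef_pos: [0.4775, -0.2743, 0.0826]
eef_rot: [[-0.289, 0.957, -0.0], [0.957, 0.289, 0.0], [0.0, -0.0, -1.0]]
contact_force: [-0.6, -0.1, -0.7]
width: 0.0355
```

Clean grip now: no stray force, still closed on the grip. Lifting.

Emit:
move_arm(series=[{"hand":-1,"x":0,"y":0,"z":-5,"spin":0},{"hand":-1,"x":0,"y":0,"z":-12,"spin":0},{"hand":-1,"x":0,"y":0,"z":-18,"spin":0},{"hand":-1,"x":0,"y":0,"z":-20,"spin":0},{"hand":-1,"x":0,"y":0,"z":-20,"spin":0}], newtons=30)

```text
time_s: 6.92
eef_pos: [0.4773, -0.2741, 0.1589]
eef_rot: [[-0.289, 0.957, -0.0], [0.957, 0.289, 0.0], [0.0, -0.0, -1.0]]
contact_force: [1.0, 0.3, -2.4]
width: 0.0354
```

Emit:
move_arm(series=[{"hand":-1,"x":0,"y":0,"z":-20,"spin":0},{"hand":-1,"x":0,"y":0,"z":-20,"spin":0},{"hand":-1,"x":0,"y":0,"z":-20,"spin":0},{"hand":-1,"x":5,"y":2,"z":-15,"spin":0},{"hand":-1,"x":10,"y":3,"z":-8,"spin":0}])

```text
time_s: 7.33
eef_pos: [0.4791, -0.2596, 0.2443]
eef_rot: [[-0.288, 0.958, 0.004], [0.958, 0.288, -0.003], [-0.004, 0.003, -1.0]]
contact_force: [0.5, -0.5, -2.7]
width: 0.0354
```

```bash
python3 - <<'E'
from h import *
rel(); print(env.observe()["moment"])
E
```

```text
t 7.3333 tcp [ 0.4791 -0.2596  0.2443] w 0.0354 F [ 0.5 -0.5 -2.7] q [-0.54  0.    1.86 -0.    1.28 -0.83]
yaw_y 0.2919 zt [ 0.0042 -0.0029 -1.    ]
reader [-14.4  -5.5]
bar [469.6 139.8]
dock [-17.9 -11.3]
handle [374.7  92. ]
hinge [374.9 239.9]
[-0.07842463  0.01273772  0.00860642]
```

Emit:
move_arm(series=[{"hand":-1,"x":20,"y":6,"z":0,"spin":0},{"hand":-1,"x":28,"y":8,"z":0,"spin":0},{"hand":-1,"x":28,"y":8,"z":0,"spin":0},{"hand":-1,"x":28,"y":8,"z":0,"spin":0},{"hand":-1,"x":28,"y":8,"z":0,"spin":0}])

```text
time_s: 7.75
eef_pos: [0.4754, -0.1192, 0.2406]
eef_rot: [[-0.288, 0.957, -0.0], [0.957, 0.288, 0.001], [0.001, -0.0, -1.0]]
contact_force: [-0.0, -0.4, -2.6]
width: 0.0356
```

Emit:
move_arm(series=[{"hand":-1,"x":28,"y":8,"z":0,"spin":0},{"hand":-1,"x":28,"y":8,"z":0,"spin":0},{"hand":-1,"x":28,"y":8,"z":0,"spin":0},{"hand":-1,"x":28,"y":8,"z":0,"spin":0},{"hand":-1,"x":28,"y":8,"z":0,"spin":0}])

```text
time_s: 8.17
eef_pos: [0.4731, 0.0264, 0.2407]
eef_rot: [[-0.289, 0.957, -0.0], [0.957, 0.289, 0.0], [0.0, -0.0, -1.0]]
contact_force: [0.1, 1.0, -2.0]
width: 0.0353
```

Emit:
move_arm(series=[{"hand":-1,"x":28,"y":8,"z":0,"spin":0},{"hand":-1,"x":28,"y":8,"z":0,"spin":0},{"hand":-1,"x":28,"y":8,"z":0,"spin":0},{"hand":-1,"x":28,"y":8,"z":0,"spin":0},{"hand":-1,"x":28,"y":8,"z":0,"spin":0}])

```text
time_s: 8.58
eef_pos: [0.4708, 0.1718, 0.2407]
eef_rot: [[-0.289, 0.957, -0.0], [0.957, 0.289, 0.0], [0.0, -0.0, -1.0]]
contact_force: [-0.2, -0.6, -3.4]
width: 0.0354
```

Emit:
move_arm(series=[{"hand":-1,"x":28,"y":8,"z":0,"spin":0},{"hand":-1,"x":18,"y":8,"z":0,"spin":0},{"hand":-1,"x":10,"y":6,"z":5,"spin":0},{"hand":-1,"x":2,"y":0,"z":10,"spin":0},{"hand":-1,"x":0,"y":0,"z":10,"spin":0}])

```text
time_s: 9.0
eef_pos: [0.4759, 0.2321, 0.2147]
eef_rot: [[-0.29, 0.957, -0.0], [0.957, 0.29, -0.001], [-0.0, -0.0, -1.0]]
contact_force: [-1.0, -0.0, -3.0]
width: 0.0355
```

```bash
python3 - <<'E'
from h import *
rel(); print(env.observe()["moment"])
E
```

```text
t 9.0 tcp [0.4759 0.2321 0.2147] w 0.0355 F [-1. -0. -3.] q [ 0.41 -0.01  1.92 -0.    1.23  0.11]
yaw_y 0.2944 zt [-2.e-04 -6.e-04 -1.e+00]
reader [-485.9 -145.1]
bar [-2.2  1.4]
dock [-489.4 -150.9]
handle [-97.  -46.6]
hinge [-97.1 101.3]
[-0.06997672 -0.00701203  0.07256269]
```

Emit:
move_arm(series=[{"hand":-1,"x":-2,"y":1,"z":8,"spin":0},{"hand":-1,"x":0,"y":0,"z":8,"spin":0},{"hand":-1,"x":0,"y":0,"z":6,"spin":0},{"hand":-1,"x":0,"y":0,"z":0,"spin":0},{"hand":-1,"x":0,"y":0,"z":0,"spin":0}])

```text
time_s: 9.42
eef_pos: [0.4775, 0.2294, 0.193]
eef_rot: [[-0.288, 0.958, -0.001], [0.958, 0.288, -0.001], [-0.0, -0.001, -1.0]]
contact_force: [-0.7, -0.0, -1.6]
width: 0.0355
```

```bash
python3 - <<'E'
from h import *
rel()
S=grab_frame("side");T=grab_frame("top")
f=lambda I,x,y,w,h,k:cv2.resize(I[y:y+h,x:x+w],None,fx=k,fy=k,interpolation=cv2.INTER_CUBIC)
cv2.imwrite("pics/g3.png",np.hstack([f(S,150,90,100,140,4),f(T,120,160,100,140,4)])[:,:,::-1])
s=env.observe()["eef_pos"]
for z in(.124,.154,.169): print(z,[pix(n,[s[0],s[1],z]).round(1) for n in("side","top")])
E
```

```text
t 9.4167 tcp [0.4775 0.2294 0.193 ] w 0.0355 F [-0.7 -0.  -1.6] q [ 0.4   0.01  1.95 -0.    1.19  0.11]
yaw_y 0.2918 zt [-1.1e-03 -6.0e-04 -1.0e+00]
reader [-483.2 -144.7]
bar [0.9 0.6]
dock [-486.7 -150.4]
handle [-94.1 -47.2]
hinge [-93.8 100.7]
0.124 [array([219.7, 165.1]), array([166.6, 234.4])]
0.154 [array([218.6, 157.5]), array([163.5, 234.2])]
0.169 [array([218. , 153.6]), array([161.8, 234.1])]
```

View pics/g3.png

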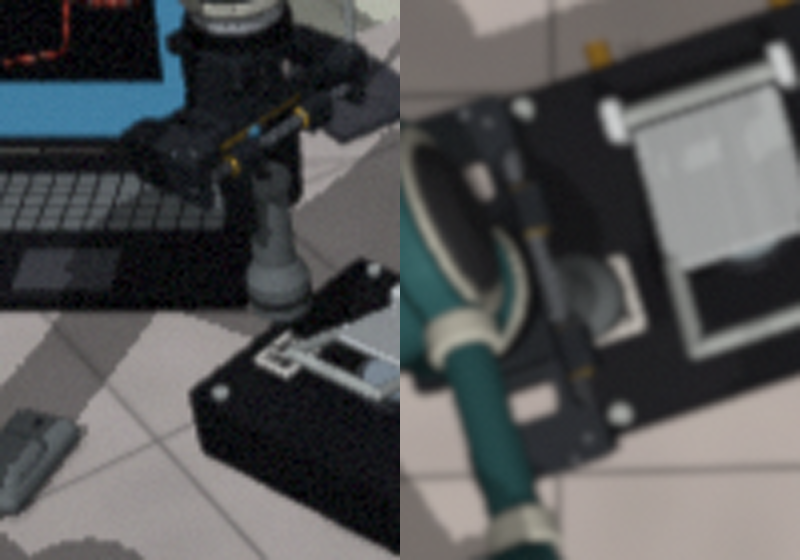

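The reader hangs upright, its foot centred at side px (219,162) as predicted for 5 cm over the tag. Holding.

Emit:
move_arm(series=[{"hand":-1,"x":0,"y":0,"z":0,"spin":0},{"hand":-1,"x":0,"y":0,"z":0,"spin":0},{"hand":-1,"x":0,"y":0,"z":0,"spin":0},{"hand":-1,"x":0,"y":0,"z":0,"spin":0},{"hand":-1,"x":0,"y":0,"z":0,"spin":0}])

```text
time_s: 9.93
eef_pos: [0.4778, 0.2304, 0.1938]
eef_rot: [[-0.289, 0.957, 0.0], [0.957, 0.289, 0.0], [0.0, 0.0, -1.0]]
contact_force: [1.2, 0.2, -2.2]
width: 0.0354
```

Emit:
move_arm(series=[{"hand":-1,"x":0,"y":0,"z":0,"spin":0},{"hand":-1,"x":0,"y":0,"z":0,"spin":0},{"hand":-1,"x":0,"y":0,"z":0,"spin":0},{"hand":-1,"x":0,"y":0,"z":0,"spin":0},{"hand":-1,"x":0,"y":0,"z":0,"spin":0}])

```text
time_s: 10.35
eef_pos: [0.4778, 0.2303, 0.1936]
eef_rot: [[-0.289, 0.957, -0.0], [0.957, 0.289, -0.0], [-0.0, -0.0, -1.0]]
contact_force: [0.4, -0.4, -3.1]
width: 0.0353
```

Emit:
move_arm(series=[{"hand":-1,"x":0,"y":0,"z":0,"spin":0},{"hand":-1,"x":0,"y":0,"z":0,"spin":0},{"hand":-1,"x":0,"y":0,"z":0,"spin":0},{"hand":-1,"x":0,"y":0,"z":0,"spin":0},{"hand":-1,"x":0,"y":0,"z":0,"spin":0}])

```text
time_s: 10.77
eef_pos: [0.4778, 0.2303, 0.1936]
eef_rot: [[-0.289, 0.957, -0.0], [0.957, 0.289, -0.0], [-0.0, -0.0, -1.0]]
contact_force: [1.1, -0.3, -2.2]
width: 0.0354
```

Emit:
move_arm(series=[{"hand":-1,"x":0,"y":0,"z":0,"spin":0},{"hand":-1,"x":0,"y":0,"z":0,"spin":0},{"hand":-1,"x":0,"y":0,"z":0,"spin":0},{"hand":-1,"x":0,"y":0,"z":0,"spin":0},{"hand":-1,"x":0,"y":0,"z":0,"spin":0}])

```text
time_s: 11.18
eef_pos: [0.4778, 0.2303, 0.1936]
eef_rot: [[-0.289, 0.957, 0.0], [0.957, 0.289, 0.0], [-0.0, 0.0, -1.0]]
contact_force: [0.3, 0.1, -2.7]
width: 0.035
```

Emit:
move_arm(series=[{"hand":-1,"x":0,"y":0,"z":-8,"spin":0},{"hand":-1,"x":0,"y":0,"z":-15,"spin":0},{"hand":-1,"x":0,"y":0,"z":-15,"spin":0},{"hand":-1,"x":0,"y":0,"z":-10,"spin":0},{"hand":-1,"x":-15,"y":-5,"z":0,"spin":0}])

```text
time_s: 11.6
eef_pos: [0.4792, 0.217, 0.2454]
eef_rot: [[-0.29, 0.957, 0.005], [0.957, 0.29, 0.004], [0.002, 0.006, -1.0]]
contact_force: [0.2, 0.7, -2.4]
width: 0.0351
```

```bash
python3 - <<'E'
from h import *
rel()
E
```

```text
t 11.6 tcp [0.4792 0.217  0.2454] w 0.0351 F [ 0.2  0.7 -2.4] q [ 0.38 -0.04  1.9   0.    1.28  0.08]
yaw_y 0.2946 zt [ 0.0055  0.004  -1.    ]
reader [-470.4 -144. ]
bar [13.3  2.6]
dock [-473.9 -149.8]
handle [-81.6 -45.5]
hinge [-81.7 102.4]
```

Emit:
move_arm(series=[{"hand":-1,"x":-28,"y":-9,"z":0,"spin":0},{"hand":-1,"x":-28,"y":-9,"z":0,"spin":0},{"hand":-1,"x":-28,"y":-9,"z":0,"spin":0},{"hand":-1,"x":-28,"y":-9,"z":0,"spin":0},{"hand":-1,"x":-28,"y":-9,"z":0,"spin":0}])

```text
time_s: 12.02
eef_pos: [0.4746, 0.0662, 0.2423]
eef_rot: [[-0.289, 0.957, 0.001], [0.957, 0.289, 0.0], [-0.0, 0.001, -1.0]]
contact_force: [0.2, 0.1, -2.2]
width: 0.0357
```

Emit:
move_arm(series=[{"hand":-1,"x":-28,"y":-9,"z":0,"spin":0},{"hand":-1,"x":-28,"y":-9,"z":0,"spin":0},{"hand":-1,"x":-28,"y":-9,"z":0,"spin":0},{"hand":-1,"x":-28,"y":-9,"z":0,"spin":0},{"hand":-1,"x":-28,"y":-9,"z":0,"spin":0}])

```text
time_s: 12.43
eef_pos: [0.4719, -0.081, 0.2423]
eef_rot: [[-0.289, 0.957, 0.001], [0.957, 0.289, -0.0], [-0.0, 0.001, -1.0]]
contact_force: [0.1, -0.1, -2.6]
width: 0.0356
```

Emit:
move_arm(series=[{"hand":-1,"x":-28,"y":-8,"z":0,"spin":0},{"hand":-1,"x":-28,"y":-8,"z":0,"spin":0},{"hand":-1,"x":-28,"y":-8,"z":0,"spin":0},{"hand":-1,"x":-28,"y":-8,"z":0,"spin":0},{"hand":-1,"x":-28,"y":-8,"z":0,"spin":0}])

```text
time_s: 12.85
eef_pos: [0.4741, -0.2267, 0.2423]
eef_rot: [[-0.289, 0.957, 0.001], [0.957, 0.289, -0.0], [-0.001, 0.001, -1.0]]
contact_force: [0.7, 0.0, -3.7]
width: 0.0353
```

Emit:
move_arm(series=[{"hand":-1,"x":-28,"y":-8,"z":0,"spin":0},{"hand":-1,"x":-18,"y":-6,"z":0,"spin":0},{"hand":-1,"x":-6,"y":-2.5,"z":0,"spin":0},{"hand":-1,"x":0,"y":0,"z":0,"spin":0},{"hand":-1,"x":0,"y":0,"z":0,"spin":0}])

```text
time_s: 13.27
eef_pos: [0.4733, -0.2792, 0.2417]
eef_rot: [[-0.288, 0.958, -0.0], [0.958, 0.288, 0.001], [0.001, 0.0, -1.0]]
contact_force: [1.1, 0.6, -3.2]
width: 0.0353
```

```bash
python3 - <<'E'
from h import *
rel()
E
```

```text
t 13.2667 tcp [ 0.4733 -0.2792  0.2417] w 0.0353 F [ 1.1  0.6 -3.2] q [-0.58  0.02  1.85  0.    1.28 -0.87]
yaw_y 0.2923 zt [-2.e-04  1.e-03 -1.e+00]
reader [2.7 5.8]
bar [486.7 151.3]
dock [-0.8  0. ]
handle [391.7 103.4]
hinge [391.9 251.3]
```

Emit:
move_arm(series=[{"hand":-1,"x":-1,"y":0,"z":20,"spin":0},{"hand":-1,"x":0,"y":0,"z":28,"spin":0},{"hand":-1,"x":0,"y":0,"z":28,"spin":0},{"hand":-1,"x":0,"y":0,"z":28,"spin":0},{"hand":-1,"x":0,"y":0,"z":22,"spin":0}])

```text
time_s: 13.68
eef_pos: [0.4731, -0.2783, 0.1137]
eef_rot: [[-0.29, 0.957, -0.001], [0.957, 0.29, 0.002], [0.002, -0.001, -1.0]]
contact_force: [0.0, 0.4, -2.4]
width: 0.0354
```

Emit:
move_arm(series=[{"hand":-1,"x":0,"y":0,"z":14,"spin":0},{"hand":-1,"x":0,"y":0,"z":8,"spin":0},{"hand":-1,"x":0,"y":0,"z":5,"spin":0},{"hand":-1,"x":0,"y":0,"z":2,"spin":0},{"hand":-1,"x":0,"y":0,"z":1,"spin":0}])

```text
time_s: 14.1
eef_pos: [0.4744, -0.2805, 0.0864]
eef_rot: [[-0.289, 0.957, 0.001], [0.957, 0.289, -0.001], [-0.001, 0.001, -1.0]]
contact_force: [0.5, -0.0, -1.8]
width: 0.0354
```

Emit:
move_arm(series=[{"hand":-1,"x":0,"y":0,"z":1,"spin":0},{"hand":-1,"x":0,"y":0,"z":1,"spin":0},{"hand":-1,"x":0,"y":0,"z":0,"spin":0}])

```text
time_s: 14.35
eef_pos: [0.4742, -0.281, 0.0844]
eef_rot: [[-0.289, 0.957, 0.001], [0.957, 0.289, -0.001], [-0.001, 0.001, -1.0]]
contact_force: [0.2, -0.7, -2.8]
width: 0.0352
```

Emit:
move_arm(series=[{"hand":-1,"x":0,"y":0,"z":1,"spin":0},{"hand":-1,"x":0,"y":0,"z":0.5,"spin":0},{"hand":-1,"x":0,"y":0,"z":0.5,"spin":0},{"hand":-1,"x":0,"y":0,"z":0,"spin":0},{"hand":-1,"x":0,"y":0,"z":0,"spin":0}])

```text
time_s: 14.77
eef_pos: [0.4741, -0.2812, 0.0825]
eef_rot: [[-0.289, 0.957, 0.001], [0.957, 0.289, -0.001], [-0.001, 0.001, -1.0]]
contact_force: [-2.1, 0.2, 3.4]
width: 0.0357
```

Emit:
move_arm(series=[{"hand":-0.1,"x":0,"y":0,"z":0,"spin":0},{"hand":0.1,"x":0,"y":0,"z":0,"spin":0},{"hand":0.5,"x":0,"y":0,"z":0,"spin":0},{"hand":0.5,"x":0,"y":0,"z":0,"spin":0},{"hand":0.5,"x":0,"y":0,"z":0,"spin":0}])

```text
time_s: 15.18
eef_pos: [0.4736, -0.2805, 0.0813]
eef_rot: [[-0.289, 0.957, -0.0], [0.957, 0.289, 0.0], [0.0, -0.0, -1.0]]
contact_force: [-0.6, 0.4, -0.3]
width: 0.0641
```

Emit:
move_arm(series=[{"hand":0.5,"x":0,"y":0,"z":-8,"spin":0},{"hand":0.5,"x":0,"y":0,"z":-20,"spin":0},{"hand":0.5,"x":0,"y":0,"z":-30,"spin":0},{"hand":0.5,"x":0,"y":0,"z":-30,"spin":0},{"hand":0.5,"x":0,"y":0,"z":-30,"spin":0}])

```text
time_s: 15.6
eef_pos: [0.4734, -0.2804, 0.2011]
eef_rot: [[-0.289, 0.957, -0.0], [0.957, 0.289, 0.0], [0.0, -0.0, -1.0]]
contact_force: [-0.8, -0.5, 0.6]
width: 0.0663
```

Emit:
move_arm(series=[{"hand":0.5,"x":20,"y":6,"z":-25,"spin":0},{"hand":0.5,"x":30,"y":8,"z":0,"spin":0},{"hand":0.5,"x":35,"y":9,"z":0,"spin":0},{"hand":0.5,"x":35,"y":9,"z":0,"spin":0},{"hand":0.5,"x":35,"y":9,"z":0,"spin":0}])

```text
time_s: 16.02
eef_pos: [0.468, -0.1193, 0.2256]
eef_rot: [[-0.288, 0.958, 0.001], [0.958, 0.288, -0.0], [-0.001, 0.001, -1.0]]
contact_force: [0.4, 0.5, -0.2]
width: 0.0662
```

Emit:
move_arm(series=[{"hand":0.5,"x":35,"y":9,"z":0,"spin":0},{"hand":0.3,"x":35,"y":9,"z":0,"spin":0},{"hand":0.1,"x":35,"y":9,"z":0,"spin":0},{"hand":-0.1,"x":35,"y":9,"z":0,"spin":0},{"hand":-0.2,"x":30,"y":9,"z":0,"spin":0}])

```text
time_s: 16.43
eef_pos: [0.4616, 0.0574, 0.2254]
eef_rot: [[-0.289, 0.957, 0.001], [0.957, 0.289, 0.0], [0.0, 0.001, -1.0]]
contact_force: [1.4, -0.2, 0.2]
width: 0.0414
```

```bash
python3 - <<'E'
from h import *
rel()
S=grab_frame("side");T=grab_frame("top")
f=lambda I,x,y,w,h,k:cv2.resize(I[y:y+h,x:x+w],None,fx=k,fy=k,interpolation=cv2.INTER_CUBIC)
cv2.imwrite("pics/g4.png",np.hstack([f(S,300,240,60,80,6),f(T,345,195,66,80,6)])[:,:,::-1])
E
```

```text
t 16.4333 tcp [0.4616 0.0574 0.2254] w 0.0414 F [ 1.4 -0.2  0.2] q [ 0.07 -0.14  2.03  0.    1.25 -0.22]
yaw_y 0.2934 zt [ 1.e-03  5.e-04 -1.e+00]
reader [-322.9  -80.4]
bar [160.9  65.6]
dock [-326.4  -86.2]
handle [66.  17.6]
hinge [ 66.  165.6]
```

View pics/g4.png

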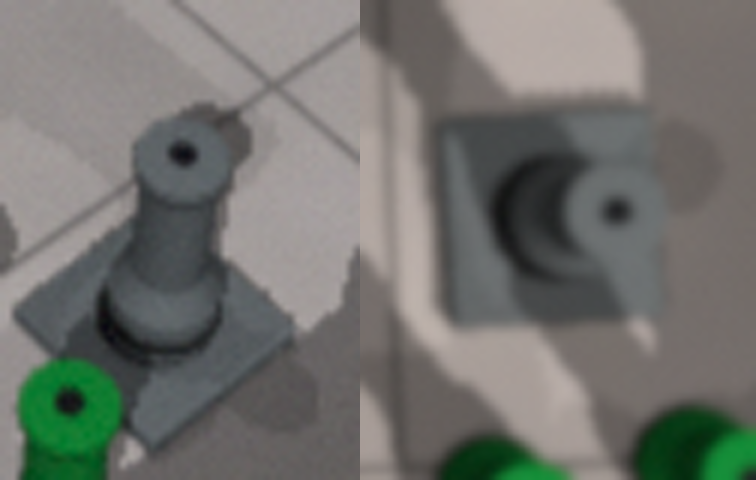

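```bash
python3 - <<'E'
from h import *
P=lambda x,y,ox,oy,k:(ox+(x+.5)/k-.5,oy+(y+.5)/k-.5)
t=P(257,210,345,195,6);s=P(183,153,300,240,6)
print(onz("top",*t,.134),onz("side",*s,.134),two(t,s))
c=[onz("top",*P(*q,345,195,6),.014) for q in((83,116),(290,106),(300,314),(94,322))]
print(np.mean(c,0)); 
c=[onz("side",*P(*q,300,240,6),.014) for q in((14,308),(294,323))]; print(np.mean(c,0))
E
```

```text
[ 0.47417412 -0.28121822  0.134     ] [ 0.4755066  -0.28259069  0.134     ] (array([ 0.47490565, -0.28189917,  0.13366186]), np.float64(0.0018813427310318855))
[ 0.47538558 -0.27757362  0.014     ]
[ 0.47442136 -0.27963092  0.014     ]
```

Emit:
move_arm(series=[{"hand":-0.2,"x":30,"y":8,"z":0,"spin":0},{"hand":-0.2,"x":25,"y":7,"z":0,"spin":0},{"hand":-0.2,"x":11,"y":2.5,"z":0,"spin":0},{"hand":-0.2,"x":0,"y":0,"z":20,"spin":0},{"hand":-0.2,"x":0,"y":0,"z":20,"spin":0}])

```text
time_s: 16.95
eef_pos: [0.4614, 0.1237, 0.186]
eef_rot: [[-0.29, 0.957, 0.004], [0.957, 0.29, 0.0], [-0.001, 0.004, -1.0]]
contact_force: [-0.7, -0.2, -0.5]
width: 0.0351
```

Emit:
move_arm(series=[{"hand":-0.2,"x":0,"y":0,"z":15,"spin":0},{"hand":-0.2,"x":0,"y":0,"z":0,"spin":0},{"hand":-0.2,"x":0,"y":0,"z":0,"spin":0}])

```text
time_s: 17.2
eef_pos: [0.4593, 0.1226, 0.1691]
eef_rot: [[-0.288, 0.958, -0.002], [0.958, 0.288, -0.001], [-0.0, -0.002, -1.0]]
contact_force: [0.2, -0.2, -0.1]
width: 0.0352
```

```bash
python3 - <<'E'
from h import *
rel()
S=grab_frame("side");T=grab_frame("top")
f=lambda I,x,y,w,h,k:cv2.resize(I[y:y+h,x:x+w],None,fx=k,fy=k,interpolation=cv2.INTER_CUBIC)
cv2.imwrite("pics/g5.png",np.hstack([f(S,190,120,100,110,4),f(T,140,160,100,110,4)])[:,:,::-1])
E
```

```text
t 17.2 tcp [0.4593 0.1226 0.1691] w 0.0352 F [ 0.2 -0.2 -0.1] q [ 0.21 -0.08  2.08 -0.    1.14 -0.08]
yaw_y 0.2925 zt [-2.e-03 -9.e-04 -1.e+00]
reader [-386.1  -96.7]
bar [97.9 48.9]
dock [-389.6 -102.4]
handle [3. 1.]
hinge [  3.1 149. ]
```

View pics/g5.png

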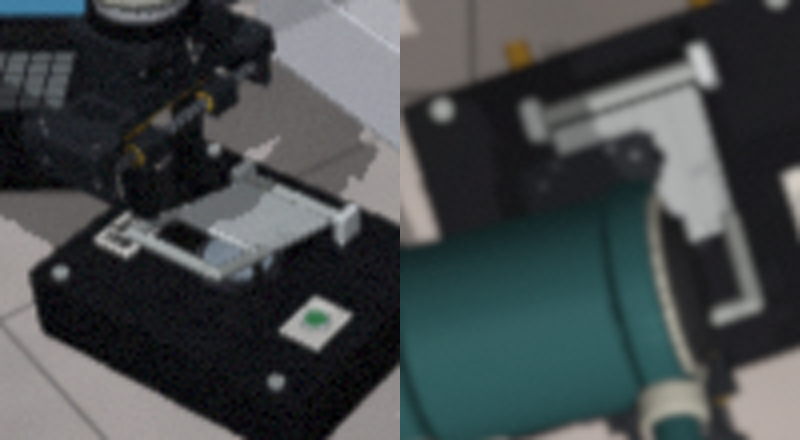

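```bash
python3 - <<'E'
from h import *
for q in((133,228),(222,278),(177,253)): print(onz("side",190+q[0]/4,120+q[1]/4,.131).round(4))
print((pix("side",[.4593,.1226,.161])-[190,120])*4,(pix("side",[.4594,.1257,.131])-[190,120])*4)
E
```

```text
[0.4517 0.1652 0.131 ]
[0.4724 0.0756 0.131 ]
[0.462  0.1198 0.131 ]
[168.1869471  221.59854466] [169.83401223 250.37133457]
```

The side crop shows the bar's middle near crop px (175,252), with the fingers right above it, one on each side. Descending and gripping lightly.

Emit:
move_arm(series=[{"hand":-0.2,"x":0,"y":0,"z":12,"spin":0},{"hand":-0.2,"x":0,"y":1,"z":12,"spin":0},{"hand":-0.2,"x":0,"y":0,"z":12,"spin":0},{"hand":-0.2,"x":0,"y":0,"z":10,"spin":0},{"hand":-0.2,"x":0,"y":0,"z":4,"spin":0}])

```text
time_s: 17.72
eef_pos: [0.459, 0.1234, 0.1169]
eef_rot: [[-0.289, 0.957, -0.004], [0.957, 0.289, -0.001], [0.0, -0.004, -1.0]]
contact_force: [-0.8, -0.4, -0.8]
width: 0.035
```

Emit:
move_arm(series=[{"hand":-0.4,"x":0,"y":0,"z":0,"spin":0},{"hand":-0.6,"x":0,"y":0,"z":0,"spin":0},{"hand":-0.8,"x":0,"y":0,"z":0,"spin":0},{"hand":-1,"x":0,"y":0,"z":0,"spin":0},{"hand":-1,"x":0,"y":0,"z":0,"spin":0}], newtons=10)

```text
time_s: 18.13
eef_pos: [0.4613, 0.124, 0.1203]
eef_rot: [[-0.289, 0.957, 0.001], [0.957, 0.289, 0.0], [-0.0, 0.001, -1.0]]
contact_force: [-0.1, -0.6, 0.0]
width: 0.0041
```

Emit:
move_arm(series=[{"hand":-1,"x":0,"y":0,"z":0,"spin":0},{"hand":-1,"x":0,"y":0,"z":0,"spin":0},{"hand":-1,"x":0,"y":0,"z":0,"spin":0}])

```text
time_s: 18.38
eef_pos: [0.4612, 0.1239, 0.1201]
eef_rot: [[-0.289, 0.957, 0.001], [0.957, 0.289, 0.0], [-0.0, 0.001, -1.0]]
contact_force: [0.5, -0.4, 0.1]
width: 0.0002
```

```bash
python3 - <<'E'
from h import *
rel()
E
```

```text
t 18.3833 tcp [0.4612 0.1239 0.1201] w 0.0002 F [ 0.5 -0.4  0.1] q [ 0.21 -0.02  2.12  0.    1.04 -0.08]
yaw_y 0.2931 zt [ 1.e-03  2.e-04 -1.e+00]
reader [-386.8  -99.2]
bar [97.1 46.8]
dock [-390.3 -104.9]
handle [ 2.2 -1.2]
hinge [  2.3 146.7]
```

The grip closed on nothing. Looking.

```bash
python3 - <<'E'
from h import *
S=grab_frame("side");T=grab_frame("top")
f=lambda I,x,y,w,h,k:cv2.resize(I[y:y+h,x:x+w],None,fx=k,fy=k,interpolation=cv2.INTER_CUBIC)
a=f(S,200,130,75,90,6); b=f(T,170,200,50,90,6)
cv2.imwrite("pics/g6.png",np.hstack([a,b])[:,:,::-1])
print((pix("side",[.4612,.1239,.112])-[200,130])*6,(pix("side",[.4612,.1239,.131])-[200,130])*6)
E
```

```text
[203.2240013  344.45578798] [199.74578427 315.93366424]
```

View pics/g6.png

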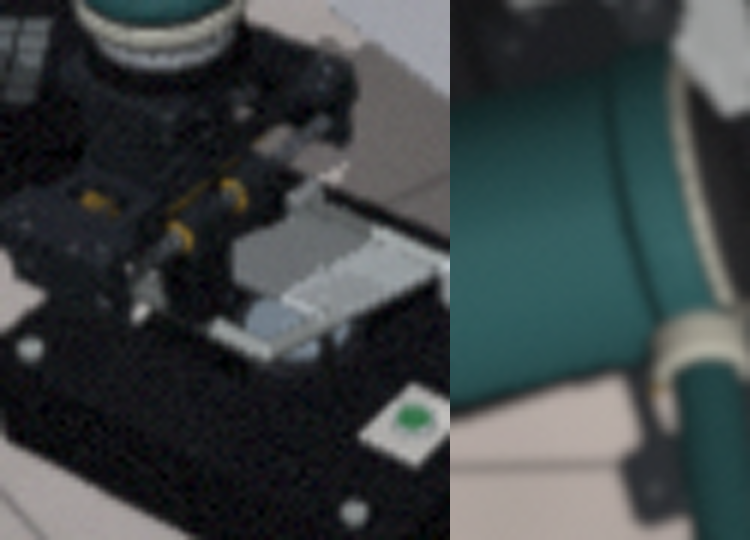

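```bash
python3 - <<'E'
from h import *
S=grab_frame("side")[:,:,::-1]; O=cv2.imread("pics/side0.png")
u=np.array([.957,.289,0]);v=np.array([-.289,.957,0])
f=lambda I:np.uint8(255*(cv2.resize(I[145:205,195:265],None,fx=5.6,fy=8,interpolation=cv2.INTER_CUBIC)/255.)**.4)
a,b=f(S),f(O)
def dot(I,p,c):
    q=(pix("side",p)-[195,145])*[5.6,8]; cv2.circle(I,(int(q[0]),int(q[1])),3,c,-1)
H=np.array([.601,.1685,.085]); M=H-.148*u+[0,0,.046]; t=np.array([.4612,.1239,.112])
for s in(-.042,0,.042): dot(b,M+s*v,(0,0,255)); dot(a,M+s*v,(0,0,255)); dot(b,H+s*v,(255,0,0))
for s in(-.0175,.0175):
    for w in(-.009,.009): dot(a,t+s*u+w*v,(0,255,255))
cv2.imwrite("pics/g7.png",np.hstack([a,b]))
E
```

```text
(no output)
```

View pics/g7.png

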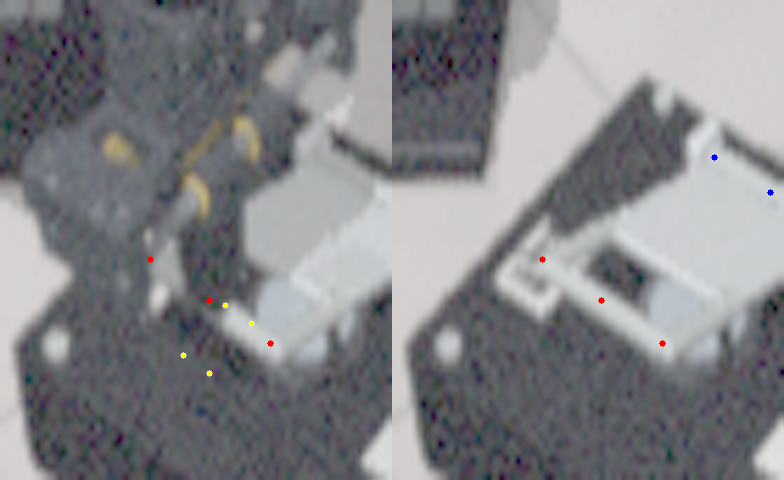

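The model dots (red) lie on the bar, yet the bar shows through where the fingertips should be. Fingers and deck are both dark, so I difference pictures of closed and open fingers to see where the fingers really are.

```bash
python3 - <<'E'
from h import *
cv2.imwrite("pics/cl_s.png",grab_frame("side")); cv2.imwrite("pics/cl_t.png",grab_frame("top"))
E
```

Emit:
move_arm(series=[{"hand":-0.2,"x":0,"y":0,"z":0,"spin":0},{"hand":-0.2,"x":0,"y":0,"z":0,"spin":0},{"hand":-0.2,"x":0,"y":0,"z":0,"spin":0},{"hand":-0.2,"x":0,"y":0,"z":0,"spin":0},{"hand":-0.2,"x":0,"y":0,"z":0,"spin":0}])

```text
time_s: 19.05
eef_pos: [0.4604, 0.1237, 0.1192]
eef_rot: [[-0.289, 0.957, -0.001], [0.957, 0.289, -0.0], [0.0, -0.001, -1.0]]
contact_force: [-0.0, -0.8, 0.2]
width: 0.0314
```

```bash
python3 - <<'E'
from h import *
rel()
N=grab_frame("side"); cv2.imwrite("pics/op_s.png",N)
o=cv2.imread("pics/cl_s.png")
g=lambda I:cv2.GaussianBlur(I.astype(np.float32),(3,3),0).sum(2)
d=g(N)-g(o); O=g(cv2.imread("pics/side0.png"))
print("diff now-closed rows168-196 cols 214-250 step")
for r in range(160,198,2): print(r,*["%4d"%d[r,c] for c in range(212,252,2)])
print("open brightness");
for r in range(160,198,2): print(r,*["%4d"%g(N)[r,c] for c in range(212,252,2)])
print("orig brightness");
for r in range(160,198,2): print(r,*["%4d"%O[r,c] for c in range(212,252,2)])
u=np.array([.957,.289,0]); t=np.array([.4612,.1239,.112])
for s in(-.0175,-.035,.0175,.035): print(s,pix("side",t+s*u).round(1),pix("side",t+s*u+[0,0,.019]).round(1))
E
```

```text
t 19.05 tcp [0.4604 0.1237 0.1192] w 0.0314 F [-0.  -0.8  0.2] q [ 0.21 -0.02  2.12 -0.    1.04 -0.08]
yaw_y 0.293 zt [-8.e-04 -2.e-04 -1.e+00]
reader [-386.8  -98.3]
bar [97.1 47.6]
dock [-390.3 -104.1]
handle [ 2.2 -0.4]
hinge [  2.2 147.5]
diff now-closed rows168-196 cols 214-250 step
160    1    3    1    7   -2   -5    0    1    4   -4  -11  -11  -40 -103   35  121   73   14   12   -7
162  -15  -88  -70    0   16    7   -1  -14  -10  -14   -9  -22   -6  -14  -22   44   42    0   -1    3
164  -16  -70  -82  -32    0   -2   -1    4    8  -10  -13   35   78   16  -68  -29   -2    2    0    4
166   -2   -1   -9   -5   -1   -1    8   40   -3  -26   16   79   41   -7  -15  -14  -10    3    4    0
168    0    1   -3   -5    2   -3   41   51  -86 -135  -31    0  -16  -25  -50  -23    1    0   -1    0
170    0    2   -6   -2    0   -2   43   37  -94 -117  -66  -10  -25  -93 -214  -58   -2    0   -6   -3
172   16   10    1    0    1   -4   16   71   29  -20  -10    0  -20 -125 -252  -61   -2    2    1    5
174    6    4    3   -3  -44  -41  -23   21   81   43   91   39  -17 -131 -258  -70
[... 4588 characters left out ...]
  274  392  441  431  392  373  355  326
188   63   61   59   64   66   54   53   49   63   59   60   66   74  150  283  395  415  302  287  321
190   62   60   53   59   56   62   59   65   66   55   63   59   52   64   94  165  212  154  175  170
192   60   59   64   62   63   65   62   65   66   62   64   53   61   61   58   75   88  103   98   79
194   61   62   69   59   59   62   66   69   67   59   54   57   59   59   60   59   57   64   65   65
196   49   57   63   58   61   65   67   62   61   59   46   60   60   66   62   61   60   60   61   59
-0.0175 [230.1 190.6] [229.5 185.8]
-0.035 [226.3 193.8] [225.6 189. ]
0.0175 [237.6 184.3] [237.  179.5]
0.035 [241.2 181.2] [240.7 176.5]
```

The differencing shows the fingertips end about 22 mm higher than the stated offset suggests, just above the bar, so they closed over it. Nothing was touched. I go down 24 mm with the fingers open and watch the force.

Emit:
move_arm(series=[{"hand":-0.2,"x":0,"y":0,"z":5,"spin":0},{"hand":-0.2,"x":0,"y":0,"z":5,"spin":0},{"hand":-0.2,"x":0,"y":0,"z":4,"spin":0},{"hand":-0.2,"x":0,"y":0,"z":0,"spin":0}])

```text
time_s: 19.43
eef_pos: [0.4597, 0.1236, 0.1041]
eef_rot: [[-0.289, 0.957, -0.002], [0.957, 0.289, -0.001], [0.0, -0.003, -1.0]]
contact_force: [0.6, -0.2, 0.8]
width: 0.0352
```

Emit:
move_arm(series=[{"hand":-0.2,"x":0,"y":0,"z":4,"spin":0},{"hand":-0.2,"x":0,"y":0,"z":4,"spin":0},{"hand":-0.2,"x":0,"y":0,"z":2,"spin":0},{"hand":-0.2,"x":0,"y":0,"z":0,"spin":0}])

```text
time_s: 19.77
eef_pos: [0.4603, 0.1237, 0.0949]
eef_rot: [[-0.289, 0.957, -0.001], [0.957, 0.289, -0.0], [0.0, -0.001, -1.0]]
contact_force: [-0.1, 0.2, 0.1]
width: 0.0353
```

Emit:
move_arm(series=[{"hand":-0.4,"x":0,"y":0,"z":0,"spin":0},{"hand":-0.6,"x":0,"y":0,"z":0,"spin":0},{"hand":-0.8,"x":0,"y":0,"z":0,"spin":0},{"hand":-1,"x":0,"y":0,"z":0,"spin":0},{"hand":-1,"x":0,"y":0,"z":0,"spin":0}], newtons=10)

```text
time_s: 20.18
eef_pos: [0.46, 0.1236, 0.0958]
eef_rot: [[-0.289, 0.957, -0.002], [0.957, 0.289, -0.001], [-0.0, -0.002, -1.0]]
contact_force: [-3.4, -1.5, 3.8]
width: 0.009
```

Gripped: width 9 mm on the 10 mm bar. Working out the arc steps.

```bash
python3 - <<'E'
from h import *
rel()
ph=.3+np.r_[0,.02,.06,.11,.17,.23,.29,.35,.41,.47,.53,.59,.65,.71,.77,.83,.89,.95,1.0,1.05,1.1,1.14,1.17,1.2,1.22,1.24]
u=155*(np.cos(.3)-np.cos(ph)); z=155*(np.sin(ph)-np.sin(.3))
for i in range(1,len(ph)): print(round(ph[i]-.3,2),np.diff(u)[i-1].round(1),-np.diff(z)[i-1].round(1),u[i].round(1),z[i].round(1))
E
```

```text
t 20.1833 tcp [0.46   0.1236 0.0958] w 0.009 F [-3.4 -1.5  3.8] q [ 0.21  0.01  2.14 -0.    0.99 -0.08]
yaw_y 0.2931 zt [-1.8e-03 -6.0e-04 -1.0e+00]
reader [-386.8  -97.9]
bar [97.1 48. ]
dock [-390.3 -103.7]
handle [2.2 0.1]
hinge [  2.3 148. ]
0.02 0.9 -3.0 0.9 3.0
0.06 2.1 -5.8 3.0 8.8
0.11 2.9 -7.2 5.9 16.0
0.17 4.0 -8.4 9.9 24.4
0.23 4.5 -8.2 14.3 32.6
0.29 4.9 -7.9 19.3 40.4
0.35 5.4 -7.6 24.7 48.0
0.41 5.8 -7.2 30.5 55.2
0.47 6.3 -6.9 36.8 62.1
0.53 6.7 -6.5 43.5 68.6
0.59 7.0 -6.1 50.5 74.6
0.65 7.4 -5.6 57.9 80.3
0.71 7.7 -5.2 65.6 85.5
0.77 8.0 -4.7 73.7 90.2
0.83 8.3 -4.2 81.9 94.4
0.89 8.5 -3.7 90.5 98.1
0.95 8.7 -3.2 99.2 101.3
1.0 7.4 -2.3 106.6 103.5
1.05 7.5 -1.9 114.1 105.4
1.1 7.6 -1.5 121.7 106.9
1.14 6.1 -0.9 127.9 107.9
1.17 4.6 -0.5 132.5 108.4
1.2 4.6 -0.4 137.1 108.8
1.22 3.1 -0.2 140.2 109.0
1.24 3.1 -0.1 143.3 109.1
```

Emit:
move_arm(series=[{"hand":-1,"x":0,"y":0,"z":0,"spin":0},{"hand":-1,"x":0,"y":0.9,"z":-3,"spin":0},{"hand":-1,"x":0,"y":2.1,"z":-5.8,"spin":0},{"hand":-1,"x":0,"y":2.9,"z":-7.2,"spin":0},{"hand":-1,"x":0,"y":4,"z":-8.4,"spin":0}], newtons=20)

```text
time_s: 20.6
eef_pos: [0.4696, 0.1265, 0.12]
eef_rot: [[-0.289, 0.957, -0.002], [0.957, 0.289, -0.001], [0.0, -0.002, -1.0]]
contact_force: [-2.5, -0.8, -1.0]
width: 0.0084
```

```bash
cat >> h.py <<'E'
def fl():
    s=env.observe(); u=np.array([.957,.289]); d=s["eef_pos"][:2]-[.601,.1685]; print(s["time_s"],"u",(d@u*1e3).round(1),"z",(s["eef_pos"][2]*1e3).round(1),"F",s["contact_force"].round(1),"w",s["width"].round(4))
E
python3 -c "
from h import *
fl()"
```

```text
Traceback (most recent call last):
  File "h.py", line 19, in fl
    s=env.observe(); u=np.array([.957,.289]); d=s["eef_pos"][:2]-[.601,.1685]; print(s["time_s"],"u",(d@u*1e3).round(1),"z",(s["eef_pos"][2]*1e3).round(1),"F",s["contact_force"].round(1),"w",s["width"].round(4))
                                                                                                                                                                                               ^^^^^^^^^^^^^^^^
AttributeError: 'float' object has no attribute 'round'
```

Emit:
move_arm(series=[{"hand":-1,"x":0,"y":4.5,"z":-8.2,"spin":0},{"hand":-1,"x":0,"y":4.9,"z":-7.9,"spin":0},{"hand":-1,"x":0,"y":5.4,"z":-7.6,"spin":0},{"hand":-1,"x":0,"y":5.8,"z":-7.2,"spin":0},{"hand":-1,"x":0,"y":6.3,"z":-6.9,"spin":0}])

```text
time_s: 21.02
eef_pos: [0.4982, 0.1353, 0.159]
eef_rot: [[-0.289, 0.957, 0.004], [0.957, 0.289, 0.001], [0.0, 0.004, -1.0]]
contact_force: [5.6, 2.7, -8.9]
width: 0.0081
```

Emit:
move_arm(series=[{"hand":-1,"x":0,"y":6.7,"z":-6.5,"spin":0},{"hand":-1,"x":0,"y":7,"z":-6.1,"spin":0},{"hand":-1,"x":0,"y":7.4,"z":-5.6,"spin":0},{"hand":-1,"x":0,"y":7.7,"z":-5.2,"spin":0},{"hand":-1,"x":0,"y":8,"z":-4.7,"spin":0}])

```text
time_s: 21.43
eef_pos: [0.5323, 0.1457, 0.1839]
eef_rot: [[-0.289, 0.957, -0.0], [0.957, 0.289, 0.001], [0.001, 0.0, -1.0]]
contact_force: [7.1, 2.5, -18.5]
width: 0.0079
```

```bash
sed -i 's/s\["width"\].round(4)/s["width"]/' h.py; python3 -c "
from h import *
fl()"
```

```text
21.4333 u -72.4 z 183.9 F [  7.1   2.5 -18.5] w 0.007869322414023439
```

Radial pull of about 20 N: my arc is a few mm too wide here. I relax inward.

Emit:
move_arm(series=[{"hand":-1,"x":0,"y":1,"z":2,"spin":0},{"hand":-1,"x":0,"y":1,"z":2,"spin":0},{"hand":-1,"x":0,"y":0,"z":0,"spin":0}])

```text
time_s: 21.68
eef_pos: [0.5334, 0.146, 0.1839]
eef_rot: [[-0.289, 0.957, -0.0], [0.957, 0.289, 0.0], [0.0, -0.0, -1.0]]
contact_force: [-4.9, -0.2, 5.6]
width: 0.0078
```

```bash
python3 -c "
from h import *
fl()"
```

```text
21.6833 u -71.2 z 183.9 F [-4.9 -0.2  5.6] w 0.007765689014495477
```

Emit:
move_arm(series=[{"hand":-1,"x":0,"y":5,"z":-3.2,"spin":0},{"hand":-1,"x":0,"y":7,"z":-3,"spin":0},{"hand":-1,"x":0,"y":7,"z":-2.5,"spin":0},{"hand":-1,"x":0,"y":7,"z":-2.3,"spin":0},{"hand":-1,"x":0,"y":3.5,"z":-1,"spin":0}])

```text
time_s: 22.1
eef_pos: [0.563, 0.1551, 0.195]
eef_rot: [[-0.289, 0.957, 0.002], [0.957, 0.289, 0.001], [0.001, 0.002, -1.0]]
contact_force: [-4.1, 2.7, 5.3]
width: 0.0072
```

```bash
python3 -c "
from h import *
fl()"
```

```text
22.1 u -40.2 z 195.0 F [-4.1  2.7  5.3] w 0.007199356761303236
```

Emit:
move_arm(series=[{"hand":-1,"x":0,"y":5,"z":-2,"spin":0},{"hand":-1,"x":0,"y":6,"z":-1.5,"spin":0},{"hand":-1,"x":0,"y":6,"z":-1,"spin":0},{"hand":-1,"x":0,"y":5,"z":-0.6,"spin":0},{"hand":-1,"x":0,"y":3,"z":-0.3,"spin":0}])

```text
time_s: 22.52
eef_pos: [0.5858, 0.162, 0.1988]
eef_rot: [[-0.289, 0.957, -0.001], [0.957, 0.289, 0.001], [0.001, -0.0, -1.0]]
contact_force: [-2.7, 4.7, 0.0]
width: 0.007
```

Emit:
move_arm(series=[{"hand":-1,"x":0,"y":0,"z":0,"spin":0},{"hand":-1,"x":0,"y":0,"z":0,"spin":0},{"hand":-1,"x":0,"y":0,"z":0,"spin":0}])

```text
time_s: 22.77
eef_pos: [0.5853, 0.1618, 0.1987]
eef_rot: [[-0.289, 0.957, -0.001], [0.957, 0.289, 0.0], [0.001, -0.001, -1.0]]
contact_force: [-1.9, 5.0, -1.5]
width: 0.0073
```

```bash
python3 - <<'E'
from h import *
fl()
S=grab_frame("side")[:,:,::-1]; T=grab_frame("top")[:,:,::-1]
cv2.imwrite("pics/s8.png",S);cv2.imwrite("pics/t8.png",T)
u=np.array([.957,.289,0]);v=np.array([-.289,.957,0]);H=np.array([.601,.1685,.085])
def P(th,r,w,n): 
    p=H+r*(-np.cos(th+.3)*u+np.array([0,0,np.sin(th+.3)]))+w*v; return pix(n,p)
for n,w in(("side",-.042),("top",-.042)):
    for th in(1.1,1.17,1.271): print(n,th,[P(th,r,w,n).round(1) for r in(0,.105,.155)])
B=lambda I,x,y,w,h,kx:cv2.resize(I[y:y+h,x:x+w],None,fx=kx,fy=kx,interpolation=cv2.INTER_CUBIC)
a=B(S,215,95,66,90,6)
for th,c in((1.17,(0,255,255)),(1.271,(0,0,255))):
    for r in(0,.105,.155):
        q=(P(th,r,-.042,"side")-[215,95]+.5)*6; cv2.circle(a,(int(q[0]),int(q[1])),2,c,-1)
b=B(T,150,140,66,90,6)
for th,c in((1.17,(0,255,255)),(1.271,(0,0,255))):
    for r in(0,.105,.155):
        q=(P(th,r,-.042,"top")-[150,140]+.5)*6; cv2.circle(b,(int(q[0]),int(q[1])),2,c,-1)
cv2.imwrite("pics/g8.png",np.hstack([a,b]))
E
```

```text
22.7667 u -17.0 z 198.7 F [-1.9  5.  -1.5] w 0.0072683517957689995
side 1.1 [array([273. , 173.7]), array([268.8, 150.4]), array([266.7, 138.1])]
side 1.17 [array([273. , 173.7]), array([270.2, 149. ]), array([268.8, 136. ])]
side 1.271 [array([273. , 173.7]), array([272.3, 147.2]), array([271.9, 133.3])]
top 1.1 [array([211.4, 177.6]), array([206.9, 179.3]), array([204.4, 180.2])]
top 1.17 [array([211.4, 177.6]), array([205.8, 176.1]), array([202.8, 175.3])]
top 1.271 [array([211.4, 177.6]), array([204.3, 171.6]), array([200.4, 168.3])]
```

View pics/g8.png

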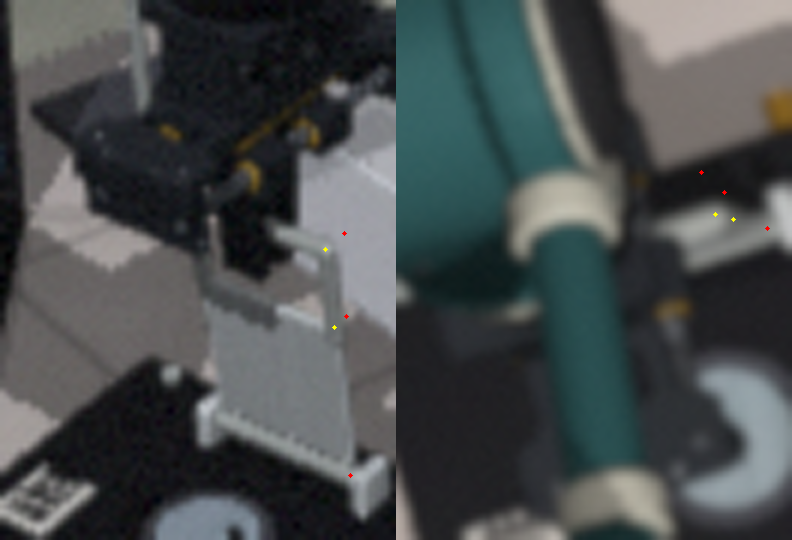

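The flap stands a little short of upright; its leg and right edge lie near my 1.17 (yellow) dots, with the vertical (red) still ahead. Measuring the edge slope numerically.

```bash
cat > ang.py <<'E'
from h import *
from scipy.optimize import brentq
u=np.array([.957,.289,0]);v=np.array([-.289,.957,0]);H=np.array([.601,.1685,.085])
P=lambda th,r,w:pix("side",H+r*(-np.cos(th+.3)*u+np.array([0,0,np.sin(th+.3)]))+w*v)
def meas(S,show=False):
    g=cv2.GaussianBlur(S,(3,3),0).astype(float).sum(2); rows=[];cols=[]
    for r in range(153,170):
        d=np.diff(g[r,266:280]); k=d.argmin()
        if 0<k<len(d)-1:
            a,b,c=d[k-1],d[k],d[k+1]; k=k+.5*(a-c)/(a-2*b+c)
        rows.append(r);cols.append(266.5+k)
    if show: print(np.round(cols,1))
    s,c0=np.polyfit(rows,cols,1); print("edge slope",s.round(4),"resid",np.std(np.polyval([s,c0],rows)-cols).round(2))
    def sl(th):
        q=np.array([P(th,r,-.045) for r in np.linspace(.015,.09,9)]); return np.polyfit(q[:,1],q[:,0],1)[0]
    print("theta",brentq(lambda t:sl(t)-s,.6,1.8),"slope per rad",(sl(1.27)-sl(1.17))/.1)
    # bar: row of corner; leg columns rows 137-146
    for r in(139,142,145): print(r,g[r,262:282].astype(int))
    for t in(1.15,1.2,1.25,1.271): print(t,"bar end",P(t,.155,-.037).round(1),"leg mid",P(t,.13,-.037).round(1),"leaf corner",P(t,.105,-.045).round(1))
E
python3 - <<'E'
from ang import *
S=cv2.imread("pics/s8.png"); meas(S,True)
g=S.astype(int).sum(2)
for r in range(130,152): print(r,g[r,260:278])
E
```

```text
[271.4 271.7 271.8 271.9 272.4 272.6 272.6 272.6 272.6 272.7 272.8 272.9
 273.2 273.5 273.5 273.5 273.6]
edge slope 0.1296 resid 0.15
theta 1.1460319658772002 slope per rad -0.8300347258389063
139 [234 282 338 386 422 409 358 330 340 389 454 483 485 485 485 485 483 482
 483 485]
142 [291 294 295 300 306 310 312 320 332 372 441 480 485 485 483 481 482 482
 482 483]
145 [368 379 395 420 445 438 388 339 323 348 408 445 454 469 482 485 488 489
 488 485]
1.15 bar end [266.8 136.1] leg mid [267.7 142.6] leaf corner [270.6 149.7]
1.2 bar end [268.4 134.6] leg mid [269.  141.4] leaf corner [271.6 148.8]
1.25 bar end [269.9 133.3] leg mid [270.2 140.3] leaf corner [272.6 147.9]
1.271 bar end [270.6 132.8] leg mid [270.8 139.8] leaf corner [273.1 147.5]
130 [ 58  33  41  60 216 466 489 484 489 480 487 489 484 491 484 486 483 482]
131 [159 111  74  80 231 461 488 492 488 488 482 489 480 483 485 478 490 488]
132 [221 244 220 198 293 463 484 477 481 483 481 490 482 490 485 487 486 487]
133 [238 390 413 413 406 430 446 475 479 476 483 493 484 488 482 483 487 483]
134 [195 363 410 431 446 453 440 4
[... 669 characters left out ...]
43 [298 291 289 289 297 294 317 321 328 322 327 333 467 479 487 489 487 483]
144 [282 288 299 294 313 329 428 424 349 312 333 319 456 470 484 493 489 484]
145 [293 329 348 344 417 439 467 462 384 318 326 312 436 442 444 492 486 484]
146 [270 463 506 497 449 440 464 466 438 324 329 321 398 452 416 404 479 481]
147 [241 391 439 473 515 513 487 465 456 334 333 332 379 433 345 352 422 458]
148 [222 289 374 393 414 465 503 509 481 340 327 326 340 338 294 299 348 380]
149 [250 337 363 376 365 389 416 424 457 347 326 326 287 293 292 286 296 313]
150 [327 362 367 372 361 370 374 364 384 329 319 327 272 283 288 293 291 291]
151 [363 366 366 372 368 361 368 367 359 323 332 335 276 280 281 290 284 284]
```

Emit:
move_arm(series=[{"hand":-1,"x":0,"y":4,"z":-0.4,"spin":0},{"hand":-1,"x":0,"y":4,"z":-0.3,"spin":0},{"hand":-1,"x":0,"y":3,"z":0,"spin":0},{"hand":-1,"x":0,"y":2,"z":0,"spin":0},{"hand":-1,"x":0,"y":1,"z":0,"spin":0}])

```text
time_s: 23.28
eef_pos: [0.5986, 0.1659, 0.1993]
eef_rot: [[-0.289, 0.957, -0.001], [0.957, 0.289, 0.0], [0.001, -0.001, -1.0]]
contact_force: [-2.5, 4.1, -0.5]
width: 0.0068
```

Emit:
move_arm(series=[{"hand":-1,"x":0,"y":0,"z":0,"spin":0},{"hand":-1,"x":0,"y":0,"z":0,"spin":0},{"hand":-1,"x":0,"y":0,"z":0,"spin":0}])

```text
time_s: 23.53
eef_pos: [0.5984, 0.1658, 0.1993]
eef_rot: [[-0.289, 0.957, -0.001], [0.957, 0.289, 0.0], [0.001, -0.001, -1.0]]
contact_force: [-1.2, 4.7, -1.5]
width: 0.007
```

```bash
python3 - <<'E'
from ang import *
fl(); S=np.median([grab_frame("side")[:,:,::-1] for _ in range(5)],0).astype(np.uint8); cv2.imwrite("pics/s9.png",S); meas(S,True)
g=S.astype(int).sum(2)
for r in range(128,150): print(r,g[r,262:280])
E
```

```text
23.5333 u -3.2 z 199.3 F [-1.2  4.7 -1.5] w 0.006965990204137366
[273.4 273.4 273.5 273.5 273.5 273.5 273.5 273.6 273.6 273.6 273.6 273.6
 273.7 273.7 273.7 273.7 273.7]
edge slope 0.0172 resid 0.03
theta 1.2797137664101816 slope per rad -0.8300347258389063
139 [244 301 349 389 429 463 478 458 402 356 343 369 436 480 484 484 484 484
 484 485]
142 [294 293 297 302 309 338 390 414 382 347 340 368 430 476 485 485 485 485
 485 485]
145 [266 329 418 473 480 468 461 463 430 372 344 347 386 445 478 484 484 485
 485 485]
1.15 bar end [266.8 136.1] leg mid [267.7 142.6] leaf corner [270.6 149.7]
1.2 bar end [268.4 134.6] leg mid [269.  141.4] leaf corner [271.6 148.8]
1.25 bar end [269.9 133.3] leg mid [270.2 140.3] leaf corner [272.6 147.9]
1.271 bar end [270.6 132.8] leg mid [270.8 139.8] leaf corner [273.1 147.5]
128 [ 98  85  69  40 137 370 474 484 486 489 487 483 480 483 484 482 486 485]
129 [177 221 169 106 142 369 473 484 487 486 485 485 485 483 482 480 486 484]
130 [180 241 257 247 238 349 470 478 478 483 480 485 485 486 486 483 480 482]
131 [158 241 377 412 416 427 461 428 440 475 47
[... 734 characters left out ...]
41 [293 291 295 299 314 341 425 455 404 338 349 336 469 485 486 485 484 486]
142 [296 293 293 296 295 310 364 427 366 328 348 337 460 485 486 484 484 487]
143 [289 284 309 317 317 335 434 449 384 328 348 334 416 479 488 484 485 483]
144 [284 309 413 439 439 434 462 468 441 339 353 329 398 475 484 484 483 484]
145 [238 293 461 526 516 458 436 466 456 344 352 332 388 487 486 485 485 483]
146 [254 358 419 437 475 506 487 481 459 346 350 327 330 399 475 481 484 484]
147 [357 391 396 393 408 434 432 478 508 352 349 326 291 346 423 463 478 485]
148 [384 391 393 390 390 388 390 415 418 340 346 326 282 307 342 379 440 491]
149 [387 390 393 392 385 383 385 385 383 351 346 326 284 288 297 312 350 402]
```

Slope gives 1.280, the arm's position 1.25, and the bar's row and column about 1.255 to 1.27. The mean is about 1.265, so it is upright within measuring error and not past it. I let it settle and check stillness, the reader and the bystanders.

Emit:
move_arm(series=[{"hand":-1,"x":0,"y":0,"z":0,"spin":0},{"hand":-1,"x":0,"y":0,"z":0,"spin":0},{"hand":-1,"x":0,"y":0,"z":0,"spin":0},{"hand":-1,"x":0,"y":0,"z":0,"spin":0},{"hand":-1,"x":0,"y":0,"z":0,"spin":0}])

```text
time_s: 24.2
eef_pos: [0.5984, 0.1658, 0.1993]
eef_rot: [[-0.289, 0.957, -0.001], [0.957, 0.289, 0.0], [0.001, -0.001, -1.0]]
contact_force: [-3.3, 3.9, -1.7]
width: 0.0068
```

```bash
python3 - <<'E'
from ang import *
fl(); print(np.abs(env.observe()["joint_velocities"]).max())
S=np.median([grab_frame("side")[:,:,::-1] for _ in range(5)],0).astype(np.uint8); meas(S)
T=grab_frame("top")[:,:,::-1]
for n,I,O,bx in(("top",T,cv2.imread("pics/top0.png"),dict(beaker=(358,120,406,165),jar=(415,135,450,168),puck=(400,170,425,194),bottle=(300,85,332,130),mouse=(120,292,165,345),greens=(355,262,422,292)))  ,):
    for k,(a,b,c,d) in bx.items(): print(k,cv2.phaseCorrelate(*[cv2.cvtColor(X[b:d,a:c],cv2.COLOR_BGR2GRAY).astype(np.float32) for X in(O,I)]),np.abs(I[b:d,a:c].astype(int)-O[b:d,a:c]).mean().round(1))
for p in("g4",): pass
E
```

```text
24.2 u -3.3 z 199.3 F [-3.3  3.9 -1.7] w 0.006776876776284751
0.0012475933538740036
edge slope 0.0125 resid 0.03
theta 1.2859006091137672 slope per rad -0.8300347258389063
139 [242 300 347 388 429 463 478 458 400 356 340 368 436 480 484 483 484 483
 484 485]
142 [292 294 298 302 309 338 390 415 384 349 342 367 429 473 484 485 485 484
 483 484]
145 [265 330 417 471 478 466 461 461 429 371 344 347 386 445 478 485 484 484
 484 484]
1.15 bar end [266.8 136.1] leg mid [267.7 142.6] leaf corner [270.6 149.7]
1.2 bar end [268.4 134.6] leg mid [269.  141.4] leaf corner [271.6 148.8]
1.25 bar end [269.9 133.3] leg mid [270.2 140.3] leaf corner [272.6 147.9]
1.271 bar end [270.6 132.8] leg mid [270.8 139.8] leaf corner [273.1 147.5]
beaker ((-0.05331091056466519, 0.456757772762586), 0.9743313678988704) 16.4
jar ((-0.04098344091327988, -0.001069309419268194), 1.0173767549388202) 18.8
puck ((0.43360424080018056, -0.0005321557373534347), 1.032923225959142) 15.2
bottle ((-0.11122088258209573, 0.5379911333543355), 1.0077732218636406) 12.5
mouse ((4.579611757761903, 1.6812700796539843), 0.019350368201487347) 44.8
greens ((0.009543802201569918, 0.002466404832263791), 1.003727047531693) 12.2
```

```bash
python3 -c "
from h import *
O=cv2.imread('pics/side0.png');I=grab_frame('side')[:,:,::-1]
print(cv2.phaseCorrelate(*[cv2.cvtColor(X[188:222,132:178],cv2.COLOR_BGR2GRAY).astype(np.float32) for X in(O,np.ascontiguousarray(I))]))
print(env.sign_off()); fl()"
```

```text
((0.3059596988380342, 0.8028253086609709), 0.44627474662330413)
the job is handed in; nothing more can be done
None
the job is handed in; nothing more can be done
```

The job is handed in at about 24 s of the 64 s allowed. All three steps were done in order, with no verdict reported back.

- **Reader over the tag:** I held it upright and still with its window about 50 mm above the middle of the barcode tag for about 1.7 s. The side picture showed it where predicted.
- **Reader back on its stand:** I set it down, let go, and found it upright. Its centre was about 2–4 mm from the middle of the stand, depending on which view I used.
- **Flap:** I am still gripping the handle with the flap held still at its balance point. My last angle readings disagree slightly: 1.25 from the arm's position, about 1.255–1.27 from the bar in the image, and 1.28–1.29 from the leaf-edge slope. Straight up is 1.271. The slope reading is just past vertical, which I take to be within its error of about 0.02 rad.

**What went wrong on the way:**
- **First reader grip:** it pushed up on the tool with 6 N, so I let go and gripped again 6 mm lower.
- **First handle grip:** it closed on air. The fingertips seem to sit about 22 mm higher than the stated offset, so I went 24 mm deeper and gripped the bar.
- **During the swing:** my arc was slightly too wide and pulled with about 20 N for a moment before I corrected it.

**Other things on the bench:** the beaker, jar, puck, bottle and green lookalikes showed no shift over about half a pixel. The mouse check was weak: no usable match from the top view, probably the arm's shadow, and under 1 pixel of shift from the side. The gripper never went near it.

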